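# Take the tare of an infusion basket on the spring scale

### The arm

A 6-joint arm with a two-finger parallel gripper is mounted at the origin on the work surface. World frame = base frame: x ahead of the robot, y to its left, z up, the work surface at z = 0. Lengths are in m, angles in rad, forces in N, time in s.
With the tool pointing down it reaches from about 0.35 to 0.975 m from the base axis. Payload 4.9 kg.
Tool frame: the origin (TCP) lies at the very end of the fingers, on their centre line; the grasp point (between the pads) lies manip.grip_point_offset behind it (manip.grip_point_offset is the distance from the TCP to the grasp point, in m); z points along the fingers, y is the line along which they close (so a half turn about z gives the same grasp; the last joint's range is limited). The gripper opens to 85 mm and grips with 20 to 120 N. Pads are 22 mm wide; open, the fingers measure 114 mm over their backs; the gripper's body (76 mm by 85 mm) begins 54 mm behind the grasp point. The pads swing forward as they close: fully open they stand 13 mm farther back than shut.
Start: joints at [-1.383, 0.053, 1.613, -0, 1.476, -0.119], TCP at [0.189, -0.596, 0.193] pointing down, gripper open.
Joint ranges: [-3.01, 3.01], [-1.01, 2.22], [0.06, 2.58], [-1.02, 4.17], [0.09, 2.62], [-3.14, 3.14]. Speed limits (rad/s): [2.57, 2.57, 3.14, 3.14, 3.14, 3.14].

### API

Orientations are given as a unit quaternion [w, x, y, z].
In Python, from plant import manip gives the robot as it stands.
- The arm moves only by the shell command python3 -m crank 'ROWS' [OPENING]. ROWS is JSON, a list of rows, each an object of numbers: "x", "y", "z": the shift along the tool's x, y, z in cm; "turn": the turn about the tool's z in rad. In form: [{"x": .., "y": .., "z": .., "turn": ..}, ...]. A call has 1 to 5 rows; each row shifts and turns the commanded pose from where the row before left it, along the tool's axes as they then stand; what a row does not reach is not made up. A row lasts 1/10 s, in which the tool goes at most 50 mm and 8.59 degrees, less where a joint would pass 70% of its speed; a pose out of reach is approached as far as the arm can. A call with a gripper value outside its range is refused whole. OPENING is the opening in per cent of the stroke, from 0 (shut) to 100 (fully open), set as the call begins (- or left out, the last holds). The fingers move at their own pace and stop on an object; the grip force is fixed at half the most. Time passes only in rows, so rows that do not move let the fingers close. It gives the time, the measured TCP pose, the force, the opening and the grip force at its end, in the units of the state.
- manip.state(): the state, without advancing time (a new reading comes with each control period).
- manip.grab_frame(name): name is "scene" or "top" or "wrist"; returns (picture, depth): 420x560x3 uint8, red, green, blue; 420x560 float32, m along the optical axis (not along the pixel's ray), 0 where there is no reading.
- manip.camera_model(name): a dict with "mtx" (3x3 intrinsics, pixels), "k1" (the pictures are not rectified: a ray, as slopes to the right and down, at radius r is drawn at 1 + k1 r^2 times it, then the intrinsics apply), "world_to_cam" (4x4, takes a point from world to camera coordinates). Camera axes: x right, y down, z forward; pixel columns grow to the right and rows downward; lengths in m; the calibration is good to about 2 mm. A picture is of the moment at which its call begins: read the wrist's pose just before it. camera_model takes no time and is no camera call; for the wrist camera it gives the pose at the moment of the call.
- manip.job_done(): hands the job in; it is judged then, once.
The state is a dict: "time": time; "joint_pos": joint angles; "joint_vel": joint speeds; "joint_efforts": joint torques, N m; "tool_pos": TCP position; "tool_rot": TCP orientation; "contact_force": force on the tool from outside, world axes, zero at the start; "ft_torque": the same for the moment, N m; "gripper_width": opening from 0.0 (shut) to 1.0 (fully open); "grasp_force": force on a finger pad.
Only numpy, scipy, OpenCV 4.12 (cv2) and the standard library are available. Lean on these libraries where they do the work, as an engineer would, in place of code of your own. Each camera call takes 0.05 s, during which the arm holds its last target. There are 200 camera calls.

### The job

Take the tare of the empty infusion basket: carry it by one of its side grips to the spring scale, hook its bail on the scale's hook and let the weight down gently so that the scale is not jerked, then let go and let it settle. Once it hangs still, slide the tare marker along its post until its index is level with the scale's pointer. Leave the basket hanging still, and the bottles and the steel beaker where they are.

Things in the scene. Friction and masses are not known exactly. Their poses are not given: they have to be found in the camera images.
- basket_center (a point): The infusion basket, the only can with a bail: perforated steel can 86 mm across, 70 mm high, two black side grips, fixed wire bail, all rigid. Stands upright on the bench; 0.3 to 0.6 kg, balanced about its axis. This point: on the axis, 35 mm above the underside. z up, x along the line of the grips (grip_a at -x, grip_b at +x), y along the bail. Either way round is the same.
- grip_a (a point): Middle of one side grip of the basket: a black plastic bar lying level and pointing straight out from the can, 50 mm long, 14 mm wide, 18 mm high; this point is 78 mm from the can's axis, 55 mm above the underside, 20 mm above the basket's centre point. Axes as for basket_center.
- grip_b (a point): Middle of the other side grip, the same on the opposite side. Axes as for basket_center.
- bail_top (a point): Middle of the round wire (6 mm thick) at the peak of the basket's bail, on the can's axis, 145 mm above its underside (90 mm above the grips). The bail is an arch in the basket's y-z plane, 92 mm wide, with a pointed kink at its peak where the hook belongs. Axes as for basket_center.
- stand: The spring scale's bench stand; it may stand turned. Origin on the bench under the hook, z up, x from the hook's mouth to its back. Grey base, 14 mm high. Tall column (16 mm rod, 500 mm high) behind the hook at x 140, y 10 mm; its cross arm at 475 mm carries the spring housing (30 mm across, from 365 mm up) on the hook's axis. The marker's post (16 mm rod, 360 mm high) is at y -95 mm.
- hook_bowl (a point): Lowest point of the hook (middle of its 7 mm wire), 250 mm above the bench unloaded; goes down with load. Axes as the stand. Mouth and tip are at -x (about towards the robot); the shank goes round +x and meets the axis 62 mm up. Inside width 38 mm. A bail coming from -x passes over the tip (wire 36 to 48 mm above this point), then goes down into the bowl; hung, its top is 6.5 mm above this point.
- hook_tip (a point): Upturned free end of the hook, 24 mm to -x of the bowl and 28 mm above it (middle of the wire).
- pointer_tip (a point): Tip of the scale's pointer: two thin level wires, either side of the white ruled strip, fixed to the draw bar 75 mm above the hook bowl and reaching towards the marker's post; the tip is 30 mm short of the post's axis. 325 mm above the bench unloaded; goes down with the load. Axes as the stand.
- draw (a joint): How far the scale's draw bar, hook and pointer are pulled down, m: 0 unloaded, 0.10 at the bottom stop. Spring of 80 N/m (about 12 mm per 100 g), lightly damped: a bounce dies out in about 1.5 s.
- marker_index (a point): End of the tare marker's index (two flat blades, 3 mm high at the end, either side of the ruled strip, next to the pointer tip). The marker is a dark steel collar (28 mm across, 22 mm high) sliding on its post; index, collar and thumb grip have the same mid-height. Axes as the stand.
- marker_grip (a point): Place to take the marker: on its black thumb grip, a level bar 55 mm long (along y), 14 mm wide (x), 18 mm high, on the side of the post away from the hook; 65 mm from the post's axis, 160 mm from the hook's axis, at the height of the index. Axes as the stand.
- marker (a joint): How far the marker has been slid down its post, m: 0 at the top (index level with the pointer of the unloaded scale), up to 0.095 at the bottom. It slides with about 3 N of friction and stays where it is left. It starts near the top.
- bottle_tall: Amber glass jar with black cap, 64 mm across, 135 mm high; origin at the centre of its underside. Not to be disturbed.
- bottle_short: Amber glass jar with black cap, 60 mm across, 105 mm high; origin at the centre of its underside. Not to be disturbed.
- beaker: Plain open steel beaker without bail or grips, 72 mm across, 90 mm high; origin at the centre of its underside. Not to be disturbed.
There are look-alikes about, which are no part of the job. What is shaped like the part that bears basket_center but green or orange is not meant.

How it is judged:
By the outcome, as a careful person would: the job done as asked, in the order asked, and still so for the second after the job is handed in, with the robot touching nothing.
It also fails if it takes over 72 s, if anything falls off the work surface, if the arm or the gripper's body presses on something with over 40 N, if the wrist force passes 120 N, or if a joint passes its speed limit or range.

## Working session

There is one attempt and no reset: what is moved stays moved. The work goes in short steps, Python scripts to look and compute and a shell command to move; the robot and the scene stay as the last step left them, time stands still between calls to the robot, and variables do not carry over. Pictures are saved under pics/ and viewed, at most 10 in all, crops included, and the job is handed in when it is done.

```bash
ls; mkdir -p pics; python3 - <<'E'
from plant import manip
import cv2,numpy as np
print(manip.state()); print(manip.grip_point_offset)
for n in ["scene","top"]:
    p,d=manip.grab_frame(n); np.savez(f"pics/{n}0.npz",p=p,d=d); cv2.imwrite(f"pics/{n}0.png",p[...,::-1])
    m=manip.camera_model(n); print(n,m)
E
```

```text
pics
{'time': 0.0, 'joint_pos': array([-1.38297293e+00,  5.33842991e-02,  1.61430402e+00, -8.02451001e-06,
        1.47599550e+00, -1.19014375e-01]), 'joint_vel': array([ 0.00130238, -0.0002473 ,  0.00077518,  0.00078231,  0.00068482,
        0.00017929]), 'joint_efforts': array([-3.23190661e-04, -3.93682730e+01, -3.70180857e+01, -1.53599372e-04,
        7.20401396e-03, -1.32637197e-05]), 'tool_pos': array([ 0.18863527, -0.59511392,  0.1921401 ]), 'tool_rot': array([-1.04482870e-03,  9.88253789e-01,  1.52818045e-01, -3.99572158e-05]), 'contact_force': array([0.37179772, 0.15982968, 1.29429383]), 'ft_torque': array([0.00287022, 0.03358238, 0.01458244]), 'grasp_force': 0.0, 'gripper_width': 1.0005954918864255}
0.0187
scene {'mtx': array([[404.43214236,   0.        , 273.39861002],
       [  0.        , 404.43214236, 213.69142786],
       [  0.        ,   0.        ,   1.        ]]), 'k1': -0.09578971362074952, 'world_to_cam': array([[-5.73821759e-01,  8.18980213e-01,  9.46941609e-06,
         3.19431717e-01],
       [ 7.03286491e-01,  4.92766415e-01, -5.12415233e-01,
        -3.07740780e-01],
       [-4.19662603e-01, -2.94028351e-01, -8.58737811e-01,
         1.64421083e+00],
       [ 0.00000000e+00,  0.00000000e+00,  0.00000000e+00,
         1.00000000e+00]])}
top {'mtx': array([[515.85120285,   0.        , 282.91807567],
       [  0.        , 515.85120285, 202.30406394],
       [  0.        ,   0.        ,   1.        ]]), 'k1': 0.04521703614031178, 'world_to_cam': array([[-8.95449511e-02, -9.95982709e-01, -3.81412315e-04,
         5.89829193e-02],
       [-9.75449998e-01,  8.77762798e-02, -2.01971844e-01,
         6.11015518e-01],
       [ 2.01193943e-01, -1.77135102e-02, -9.79391254e-01,
         1.64828317e+00],
       [ 0.00000000e+00,  0.00000000e+00,  0.00000000e+00,
         1.00000000e+00]])}
```

View pics/scene0.png

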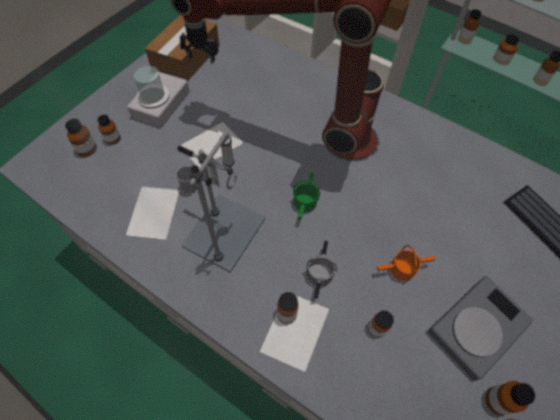

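View pics/top0.png

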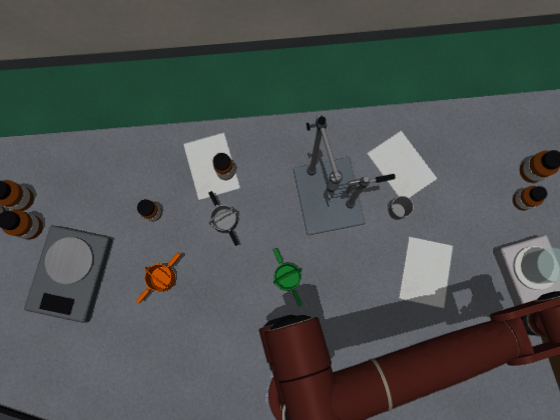

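The scene view shows the steel basket with black grips at (320,271), and the top view shows it at (224,219). The candidates are:
- steel (224,219): the right colour, with a bail and black grips, so it fits the description
- green (288,277): a look-alike
- orange (160,278): a look-alike
- plain beaker (401,207): no bail or grips

The stand is at about (335,190) in the top view, with the marker grip at about (385,179).

```bash
cat > h.py <<'E'
import numpy as np, cv2
from plant import manip
def ray(m,u,v):
    K=m["mtx"];k=m["k1"];a=np.array([(u-K[0,2])/K[0,0],(v-K[1,2])/K[1,1]]);s=a.copy()
    for _ in range(20): s=a/(1+k*(s@s))
    W=m["world_to_cam"];R=W[:3,:3];return -R.T@W[:3,3], R.T@np.array([s[0],s[1],1.])
def onz(m,u,v,z): o,d=ray(m,u,v);return o+d*(z-o[2])/d[2]
def two(m1,p1,m2,p2):
    o1,d1=ray(m1,*p1);o2,d2=ray(m2,*p2)
    t=np.linalg.lstsq(np.c_[d1,-d2],o2-o1,rcond=None)[0];a=o1+d1*t[0];b=o2+d2*t[1];return (a+b)/2,np.linalg.norm(a-b)
def cloud(m,d):
    K=m["mtx"];v,u=np.mgrid[:d.shape[0],:d.shape[1]].astype(float)
    x=(u-K[0,2])/K[0,0];y=(v-K[1,2])/K[1,1];a,b=x.copy(),y.copy()
    for _ in range(20): f=1+m["k1"]*(a*a+b*b);a,b=x/f,y/f
    P=np.stack([a*d,b*d,d],-1);W=m["world_to_cam"];P=(P-W[:3,3])@W[:3,:3];P[d<=0]=np.nan;return P
def proj(m,p):
    W=m["world_to_cam"];c=W[:3,:3]@p+W[:3,3];s=c[:2]/c[2];s=s*(1+m["k1"]*(s@s));return m["mtx"][:2,:2]@s+m["mtx"][:2,2]
E
python3 - <<'E'
from h import *
T=np.load("pics/top0.npz");S=np.load("pics/scene0.npz");mt=manip.camera_model("top");ms=manip.camera_model("scene")
r=lambda im,x,y,w,h,k:cv2.resize(im[y:y+h,x:x+w],(w*k,h*k),interpolation=cv2.INTER_CUBIC)
t=r(T['p'],195,180,60,70,5); t2=r(T['p'],290,110,110,130,3); s=r(S['p'],165,130,110,140,3)
H=420
out=np.zeros((420,800,3),np.uint8)
for im,x in((t[:350],0),(t2[:390],302)): pass
out[:350,0:300]=t; out[:390,302:302+330][:, :]=t2[:, :330]
cv2.imwrite("pics/c1.png",out[:,:640,::-1]); cv2.imwrite("pics/c2.png",s[...,::-1])
for n,m,D in(("top",mt,T),("scene",ms,S)):
    P=cloud(m,D['d']); np.save(f"pics/{n}_P.npy",P)
    print(n, "frac valid",(D['d']>0).mean(), np.nanmedian(P[...,2]))
P=cloud(mt,T['d']); p=T['p'].astype(int)
# basket black grips
dark=(p.max(-1)<45)
reg=np.zeros_like(dark);reg[180:255,195:250]=1
n,l,st,c=cv2.connectedComponentsWithStats((dark&reg.astype(bool)).astype(np.uint8))
for i in range(1,n):
    if st[i,4]>8: print(st[i],c[i],np.nanmedian(P[l==i],0), onz(mt,*c[i],.064))
for n,m,D in(("top",mt,T),("scene",ms,S)):
    P=cloud(m,D['d']); q=P.reshape(-1,3); q=q[(q[:,2]>.46)&(q[:,2]<.5)&(q[:,0]>.3)&(abs(q[:,1])<.5)]
    print(n,len(q),q.min(0) if len(q) else 0,q.max(0) if len(q) else 0)
E
```

```text
top frac valid 0.9959608843537415 -0.0005268964924743425
scene frac valid 0.9960926870748299 -0.0019148911138906883
[209 192  10  13  58] [213.37931034 198.34482759] [0.64845938 0.23303599 0.06486071] [0.64751872 0.23247274 0.064     ]
[212 206  18  11  46] [218.17391304 209.45652174] [0.61430549 0.22507503 0.04346521] [0.60864909 0.21907359 0.064     ]
[218 220  21  25 104] [231.79807692 233.56730769] [0.52814356 0.17800978 0.05903338] [0.52451989 0.17988382 0.064     ]
top 435 [ 0.57165469 -0.14291722  0.46008203] [ 0.74998313 -0.06536442  0.49894667]
scene 447 [ 0.57675718 -0.14268041  0.46028177] [ 0.75375468 -0.06600692  0.49952936]
```

View pics/c1.png

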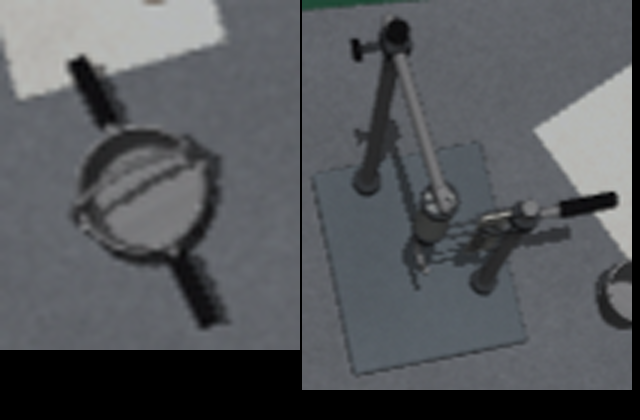

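View pics/c2.png

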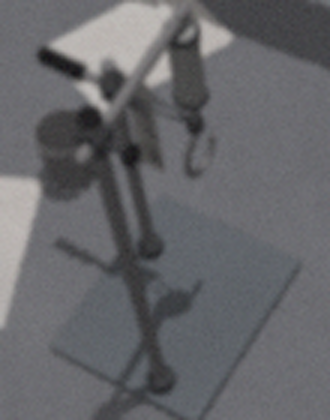

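The enlarged crop confirms the steel can has a bail and two black grips, with bar middles at about (214,198) and (235,238) in the top image. The stand's column foot is at about (312,172), the post foot at (350,205) and the hook at (330,197). The marker grip is at about (386,179).

```bash
python3 - <<'E'
from h import *
np.set_printoptions(precision=4,suppress=True)
mt=manip.camera_model("top");ms=manip.camera_model("scene");P=np.load("pics/top_P.npy");Q=np.load("pics/scene_P.npy");T=np.load("pics/top0.npz");S=np.load("pics/scene0.npz")
a=onz(mt,214.2,198.4,.064);b=onz(mt,234.8,238,.064);print("grips top",a,b,np.linalg.norm(a-b),(a+b)/2)
dark=(S['p'].max(-1)<45);reg=np.zeros_like(dark);reg[235:305,300:345]=1
n,l,st,c=cv2.connectedComponentsWithStats((dark&reg).astype(np.uint8))
for i in range(1,n):
    if st[i,4]>8: print(st[i],c[i],onz(ms,*c[i],.064))
# can from clouds: points 50..75 mm high near
for X in(P,Q):
    q=X.reshape(-1,3);c0=((a+b)/2)[:2];r=np.linalg.norm(q[:,:2]-c0,axis=1)
    k=q[(r<.05)&(q[:,2]>.066)&(q[:,2]<.075)];print("rim",len(k),cv2.minEnclosingCircle(k[:,:2].astype(np.float32)))
    k=q[(r<.05)&(q[:,2]>.125)&(q[:,2]<.16)];print("bail top",len(k),k.mean(0) if len(k) else 0,k.max(0) if len(k) else 0)
    k=q[(r>.06)&(r<.11)&(q[:,2]>.055)&(q[:,2]<.07)]
    for s in(1,-1):
        kk=k[s*(k[:,0]-c0[0])>0];print("grip",len(kk),np.median(kk,0))
print("col foot",onz(mt,311.7,172.3,.014),"post foot",onz(mt,350.3,205,.014),"col top",onz(mt,321.3,121,.5),"post top",onz(mt,365,180.7,.36))
for n,X in(("top",P),("scene",Q)):
    q=X.reshape(-1,3);q=q[(q[:,0]>.4)&(q[:,0]<.85)&(q[:,1]>-.45)&(q[:,1]<.1)]
    for lo,hi in((.1,.2),(.225,.3),(.3,.36),(.37,.46),(.46,.5)):
        k=q[(q[:,2]>lo)&(q[:,2]<hi)]
        # cluster
        lab=np.zeros((400,600),np.uint8);ix=((k[:,:2]-[.4,-.45])*1000).astype(int);lab[ix[:,0],ix[:,1]]=1
        lab=cv2.dilate(lab,np.ones((7,7)));m,L,st,c=cv2.connectedComponentsWithStats(lab)
        g=L[ix[:,0],ix[:,1]]
        for i in range(1,m):
            kk=k[g==i]
            if len(kk)>12: print(n,lo,len(kk),kk.mean(0),kk.min(0),kk.max(0))
E
```

```text
grips top [0.6471 0.2298 0.064 ] [0.5091 0.1711 0.064 ] 0.1499483000471789 [0.5781 0.2005 0.064 ]
[323 243   4  10  18] [324.1667 247.6667] [0.5188 0.1762 0.064 ]
[314 284   6  13  32] [316.7188 289.4375] [0.6547 0.2324 0.064 ]
rim 59 ((0.575040876865387, 0.20422017574310303), 0.04814929515123367)
bail top 39 [0.5802 0.2057 0.1371] [0.5922 0.2367 0.1513]
grip 44 [0.6525 0.2361 0.065 ]
grip 44 [0.5044 0.1746 0.0637]
rim 65 ((0.585425615310669, 0.2059422880411148), 0.046719636768102646)
bail top 37 [0.5837 0.2056 0.1378] [0.5946 0.2301 0.1487]
grip 68 [0.6556 0.2346 0.0626]
grip 38 [0.508  0.1733 0.0631]
col foot [ 0.7202 -0.1053  0.014 ] post foot [ 0.5939 -0.2246  0.014 ] col top [ 0.7243 -0.1035  0.5   ] post top [ 0.5928 -0.2206  0.36  ]
top 0.1 37 [ 0.5928 -0.2177  0.1503] [ 0.5895 -0.226   0.1013] [ 0.5995 -0.2133  0.1978]
top 0.1 46 [ 0.7198 -0.1004  0.1499] [ 0.7157 -0.1093  0.1009] [ 0.7264 -0.0941  0.1995]
top 0.225 31 [ 0.5817 -0.1274  0.2608] [ 0.5602 -0.1321  0.247 ] [ 0.6043 -0.1222  0.2819]
top 0.225 30 [ 0.592  -0.2196  0.2583] [ 0.589  -0.2279  0.2256] [ 0.5986 -0.2135
[... 866 characters left out ...]
[ 0.5656 -0.1354  0.2505] [ 0.6151 -0.1234  0.2995]
scene 0.225 159 [ 0.5994 -0.2009  0.2633] [ 0.5931 -0.2277  0.2256] [ 0.6093 -0.1784  0.2997]
scene 0.225 79 [ 0.7316 -0.1004  0.263 ] [ 0.7221 -0.1094  0.2255] [ 0.7373 -0.0957  0.2998]
scene 0.3 356 [ 0.6028 -0.2141  0.3304] [ 0.5816 -0.312   0.3   ] [ 0.6177 -0.1212  0.3598]
scene 0.3 70 [ 0.7317 -0.1005  0.3309] [ 0.7227 -0.1094  0.3007] [ 0.737  -0.096   0.3598]
scene 0.37 271 [ 0.596  -0.1222  0.4171] [ 0.5743 -0.1429  0.3701] [ 0.6063 -0.1124  0.46  ]
scene 0.37 128 [ 0.7314 -0.1005  0.4149] [ 0.7221 -0.1093  0.3704] [ 0.7366 -0.0961  0.4575]
scene 0.46 446 [ 0.6818 -0.1066  0.479 ] [ 0.5768 -0.1358  0.4603] [ 0.7538 -0.066   0.4995]
```

```bash
cat > pose.py <<'E'
from h import *
s=manip.state();q=s['tool_rot'];from scipy.spatial.transform import Rotation as R
r=R.from_quat(q,scalar_first=True).as_matrix();np.set_printoptions(precision=4,suppress=True)
print("t",round(float(s['time']),2),"tcp",s['tool_pos'],"yawx",round(float(np.degrees(np.arctan2(r[1,0],r[0,0]))),2),"tilt z",r[:,2],"F",s['contact_force'],"M",s['ft_torque'],"w",round(float(s['gripper_width']),3),"g",round(float(s['grasp_force']),1))
def to(p,yaw):
    d=r.T@(np.array(p)-s['tool_pos']);y=np.arctan2(r[1,0],r[0,0]);print("shift cm",d*100,"turn",round(float(-((np.radians(yaw)-y+np.pi)%(2*np.pi)-np.pi)),4))
E
python3 -m crank '[{"x":3.1,"y":-3.75,"z":-0.9},{"x":3.1,"y":-3.75,"z":-0.9},{"x":3.1,"y":-3.75,"z":-0.9},{"x":3.1,"y":-3.75,"z":-0.9},{"x":3.1,"y":-3.75,"z":-0.9}]'
python3 -m crank '[{"x":3.1,"y":-3.75},{"x":3.1,"y":-3.75},{"x":3.1,"y":-3.75},{"x":3.1,"y":-3.75},{"x":3.1,"y":-3.75}]'
python3 -m crank '[{"x":3.1,"y":-3.75},{"x":3.1,"y":-3.75},{"x":3.1,"y":-3.75},{"x":3.1,"y":-3.75},{"x":3.1,"y":-3.75}]'
python3 -m crank '[{"x":3.1,"y":-3.75},{"x":3.1,"y":-3.75},{"turn":-0.085},{},{}]'
python3 - <<'E'
from pose import *
p=[0.5048,0.1736,0.23];to(p,22.5)
m=manip.camera_model("wrist");P,d=manip.grab_frame("wrist");cv2.imwrite("pics/w1.png",P[...,::-1]);np.savez("pics/w1.npz",p=P,d=d,**m)
X=cloud(m,d).reshape(-1,3);c0=np.array([.5805,.205]);r_=np.linalg.norm(X[:,:2]-c0,axis=1)
k=X[(r_<.06)&(X[:,2]>.13)&(X[:,2]<.16)];print("bail",len(k),k.mean(0) if len(k) else 0)
k=X[(r_>.055)&(r_<.115)&(X[:,2]>.057)&(X[:,2]<.07)];f=(k[:,:2]-c0)@[-.924,-.383]>0;print("grip a",f.sum(),np.median(k[f],0) if f.sum() else 0, k[f].min(0),k[f].max(0))
kk=k[f][:,:2];mn=kk.mean(0);v=np.linalg.svd(kk-mn,full_matrices=False)[2][0];print("dir",np.degrees(np.arctan2(v[1],v[0]))%180)
k=X[(r_<.05)&(X[:,2]>.066)&(X[:,2]<.074)];print("rim",len(k),cv2.minEnclosingCircle(k[:,:2].astype(np.float32)))
E
```

```text
t 0.1 tcp [ 0.1886 -0.5952  0.1923] yawx 17.58 tilt z [-0.0003  0.0018 -1.    ] F [0.0695 0.0005 0.3911] M [-0.0147 -0.0307 -0.0209] w 0.998 g 0.0
shift cm [ 53.3606 -63.7463  -3.6416] turn -0.0859
bail 0 0schema error: expected keys x, y, z, turn
schema error: expected keys x, y, z, turn
schema error: expected keys x, y, z, turn
schema error: expected keys x, y, z, turn
Traceback (most recent call last):
ValueError: zero-size array to reduction operation minimum which has no identity
```

View pics/w1.png

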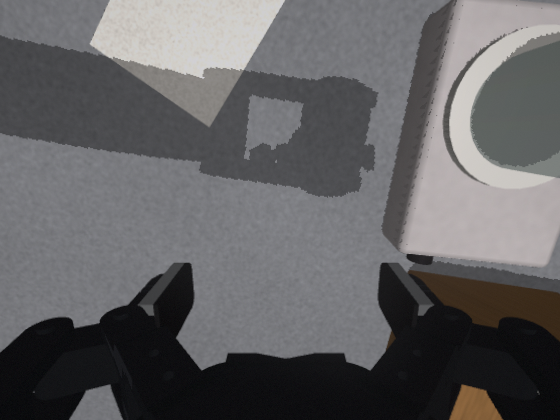

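The rows were refused because each one needs all four keys. The picture therefore shows the start place, with the open fingers at (170,290) and (400,290). I'll resend with full rows.

```bash
cat > bk.py <<'E'
from pose import *
def look(name,c0,z0=0.,yaw=22.5):
    m=manip.camera_model("wrist");P,d=manip.grab_frame("wrist");cv2.imwrite(f"pics/{name}.png",P[...,::-1]);np.savez(f"pics/{name}.npz",p=P,d=d,**m)
    X=cloud(m,d);D=(P.max(-1)<50).reshape(-1);X=X.reshape(-1,3);c0=np.array(c0);r_=np.linalg.norm(X[:,:2]-c0,axis=1);u=np.array([np.cos(np.radians(yaw)),np.sin(np.radians(yaw))])
    k=X[(r_<.06)&(X[:,2]>.13+z0)&(X[:,2]<.165+z0)];print("bail",len(k),k.mean(0) if len(k) else 0,k.max(0) if len(k) else 0)
    k=X[(r_>.055)&(r_<.115)&(X[:,2]>.057+z0)&(X[:,2]<.07+z0)];f=(k[:,:2]-c0)@u<0
    for n,f in(("a",f),("b",~f)):
        if f.sum()>10:
            kk=k[f];mn=kk.mean(0);v=np.linalg.svd(kk[:,:2]-mn[:2],full_matrices=False)[2][0]
            print("grip",n,f.sum(),np.median(kk,0),kk.min(0),kk.max(0),"dir",np.degrees(np.arctan2(v[1],v[0]))%180)
    k=X[(r_<.05)&(X[:,2]>.066+z0)&(X[:,2]<.074+z0)]
    if len(k)>5:print("rim",len(k),cv2.minEnclosingCircle(k[:,:2].astype(np.float32)))
E
python3 -m crank '[{"x":3.1,"y":-3.75,"z":-0.9,"turn":0},{"x":3.1,"y":-3.75,"z":-0.9,"turn":0},{"x":3.1,"y":-3.75,"z":-0.9,"turn":0},{"x":3.1,"y":-3.75,"z":-0.9,"turn":0},{"x":3.1,"y":-3.75,"z":-0.9,"turn":0}]' && 
python3 -m crank '[{"x":3.1,"y":-3.75,"z":0,"turn":0},{"x":3.1,"y":-3.75,"z":0,"turn":0},{"x":3.1,"y":-3.75,"z":0,"turn":0},{"x":3.1,"y":-3.75,"z":0,"turn":0},{"x":3.1,"y":-3.75,"z":0,"turn":0}]' && 
python3 -m crank '[{"x":3.1,"y":-3.75,"z":0,"turn":0},{"x":3.1,"y":-3.75,"z":0,"turn":0},{"x":3.1,"y":-3.75,"z":0,"turn":0},{"x":3.1,"y":-3.75,"z":0,"turn":0},{"x":3.1,"y":-3.75,"z":0,"turn":0}]' && 
python3 -m crank '[{"x":3.1,"y":-3.75,"z":0,"turn":0},{"x":3.1,"y":-3.75,"z":0,"turn":0},{"x":0,"y":0,"z":0,"turn":-0.085},{"x":0,"y":0,"z":0,"turn":0}]'
python3 - <<'E'
from bk import *
to([0.5048,0.1736,0.036],22.5)
look("w2",[.5805,.205])
E
```

```text
time: 0.65
tool_pos: [0.2801, -0.3683, 0.2383]
tool_rot: [-0.0, 0.988, 0.152, 0.0]
contact_force: [0.5, 0.3, 0.6]
gripper_width: 1.003
grasp_force: 0.0
time: 1.15
tool_pos: [0.3712, -0.1428, 0.2383]
tool_rot: [0.0, 0.988, 0.152, 0.0]
contact_force: [0.7, -0.7, -0.4]
gripper_width: 1.0
grasp_force: 0.0
time: 1.65
tool_pos: [0.4623, 0.0831, 0.2383]
tool_rot: [0.0, 0.988, 0.153, 0.0]
contact_force: [1.3, -0.4, 1.2]
gripper_width: 0.999
grasp_force: 0.0
time: 2.05
tool_pos: [0.4983, 0.1723, 0.2375]
tool_rot: [0.0, 0.981, 0.196, -0.001]
contact_force: [0.4, -0.5, 0.2]
gripper_width: 0.999
grasp_force: 0.0
t 2.05 tcp [0.4983 0.1723 0.2375] yawx 22.59 tilt z [-0.0018 -0.0005 -1.    ] F [ 0.3599 -0.4655  0.2144] M [ 0.0109 -0.0099  0.0136] w 0.999 g 0.0
shift cm [ 0.6843  0.1322 20.1522] turn 0.0016
bail 456 [0.5817 0.2064 0.1399] [0.593  0.2302 0.1489]
grip a 441 [0.5106 0.1764 0.0635] [0.4882 0.1624 0.0597] [0.5319 0.19   0.0661] dir 22.66605119135005
grip b 685 [0.6533 0.235  0.0635] [0.629  0.2203 0.0596] [0.6758 0.2488 0.0666] dir 22.081554858438636
rim 755 ((0.5807891488075256, 0.204674631357193), 0.044696398079395294)
```

```bash
python3 -m crank '[{"x":0.8,"y":0.1,"z":3,"turn":0},{"x":0,"y":0,"z":4.5,"turn":0},{"x":0,"y":0,"z":4.5,"turn":0},{"x":0,"y":0,"z":4.2,"turn":0},{"x":0,"y":0,"z":3.9,"turn":0}]' && python3 -m crank '[{"x":0,"y":0,"z":0,"turn":0},{"x":0,"y":0,"z":0,"turn":0}]'  && python3 -m crank '[{"x":0,"y":0,"z":0,"turn":0},{"x":0,"y":0,"z":0,"turn":0},{"x":0,"y":0,"z":0,"turn":0},{"x":0,"y":0,"z":0,"turn":0},{"x":0,"y":0,"z":0,"turn":0}]' 0 && python3 -m crank '[{"x":0,"y":0,"z":0,"turn":0},{"x":0,"y":0,"z":0,"turn":0},{"x":0,"y":0,"z":0,"turn":0}]'
```

```text
time: 2.6
tool_pos: [0.5058, 0.1719, 0.0357]
tool_rot: [0.0, 0.981, 0.193, -0.0]
contact_force: [-0.3, 0.2, 0.1]
gripper_width: 1.004
grasp_force: 0.0
time: 2.8
tool_pos: [0.5062, 0.1724, 0.0378]
tool_rot: [0.0, 0.981, 0.194, -0.0]
contact_force: [0.8, -0.4, 0.0]
gripper_width: 1.002
grasp_force: 0.0
time: 3.3
tool_pos: [0.5067, 0.1733, 0.038]
tool_rot: [0.0, 0.981, 0.195, 0.0]
contact_force: [0.6, -0.1, -0.9]
gripper_width: 0.143
grasp_force: 0.0
time: 3.6
tool_pos: [0.5063, 0.1732, 0.0373]
tool_rot: [-0.0, 0.981, 0.195, -0.0]
contact_force: [-0.0, 0.2, 0.1]
gripper_width: 0.001
grasp_force: 0.0
```

```bash
python3 - <<'E'
from bk import *
look("w3",[.5815,.2055])
E
```

```text
t 3.6 tcp [0.5063 0.1732 0.0373] yawx 22.45 tilt z [-0.0003 -0.     -1.    ] F [-0.0354  0.1933  0.0656] M [ 0.0181  0.0326 -0.0166] w 0.001 g 0.0
bail 5404 [0.5815 0.2056 0.1406] [0.5929 0.23   0.1493]
grip a 1040 [0.521  0.1807 0.0635] [0.5038 0.1698 0.0598] [0.5334 0.1914 0.0656] dir 22.572060780903342
rim 3939 ((0.5794755220413208, 0.20444580912590027), 0.04614429920911789)
```

View pics/w3.png

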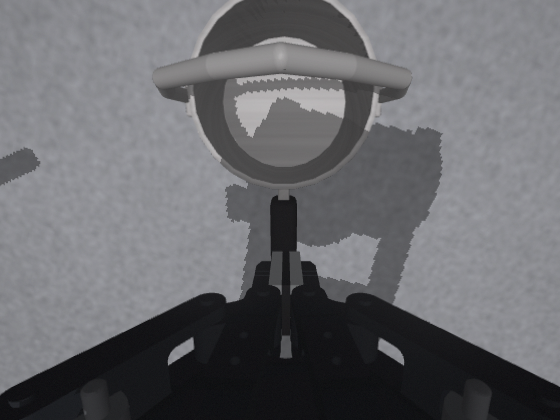

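```bash
python3 - <<'E'
from pose import *
z=np.load("pics/w3.npz");X=cloud(z,z['d'])
for v in (220,240,252,258,264,272,280,300,320,345):
    print(v,[(u,*(np.round((r.T@(X[v,u]-s['tool_pos']))*1000).astype(int) if X[v,u,0]==X[v,u,0] else [0]),int(z['p'][v,u].max())) for u in range(255,316,6)])
E
python3 -c "
import cv2;a=cv2.imread('pics/w3.png')[170:370,185:385];cv2.imwrite('pics/w3c.png',cv2.convertScaleAbs(cv2.resize(a,(600,600),interpolation=cv2.INTER_CUBIC),alpha=1.6,beta=20))"
```

```text
t 3.65 tcp [0.5063 0.1732 0.0373] yawx 22.45 tilt z [-0.0002 -0.     -1.    ] F [0.4739 0.396  0.4913] M [-0.0283 -0.0021 -0.0171] w 0.004 g 0.0
220 [(255, np.int64(3), np.int64(-23), np.int64(37), 99), (261, np.int64(4), np.int64(-18), np.int64(37), 97), (267, np.int64(3), np.int64(-14), np.int64(38), 96), (273, np.int64(22), np.int64(-7), np.int64(-25), 29), (279, np.int64(22), np.int64(-4), np.int64(-26), 29), (285, np.int64(22), np.int64(0), np.int64(-26), 31), (291, np.int64(22), np.int64(3), np.int64(-27), 30), (297, np.int64(3), np.int64(8), np.int64(38), 91), (303, np.int64(3), np.int64(13), np.int64(37), 97), (309, np.int64(3), np.int64(17), np.int64(38), 94), (315, np.int64(3), np.int64(21), np.int64(37), 96)]
240 [(255, np.int64(-12), np.int64(-23), np.int64(38), 98), (261, np.int64(-13), np.int64(-19), np.int64(39), 96), (267, np.int64(-12), np.int64(-14), np.int64(38), 98), (273, np.int64(11), np.int64(-7), np.int64(-26), 28), (279, np.int64(12), np.int64(-4), np.int64(-27), 29), (285, np.int64(11), np.int64(0), np.int64(-26), 30), (291, np.int64(11), np.int64(3), np.int
[... 4262 characters left out ...]
.int64(18), np.int64(6), np.int64(-106), 22), (315, np.int64(17), np.int64(8), np.int64(-106), 22)]
345 [(255, np.int64(17), np.int64(-8), np.int64(-116), 21), (261, np.int64(17), np.int64(-6), np.int64(-116), 22), (267, np.int64(15), np.int64(-5), np.int64(-113), 21), (273, np.int64(6), np.int64(-4), np.int64(-102), 21), (279, np.int64(-8), np.int64(-3), np.int64(-85), 22), (285, np.int64(-103), np.int64(-1), np.int64(37), 89), (291, np.int64(-8), np.int64(2), np.int64(-83), 39), (297, np.int64(-6), np.int64(4), np.int64(-86), 29), (303, np.int64(13), np.int64(4), np.int64(-111), 18), (309, np.int64(18), np.int64(5), np.int64(-117), 21), (315, np.int64(17), np.int64(7), np.int64(-116), 19)]
```

View pics/w3c.png

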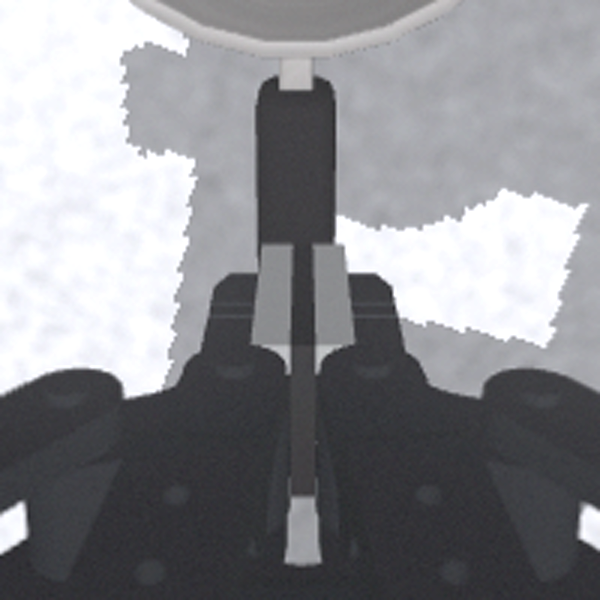

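The crop shows the fingers shut, at columns 270-300 and about row 250, directly in line with the bar, with no grip force. I'll check how deep the fingertips really sit.

```bash
python3 - <<'E'
from pose import *
z=np.load("pics/w3.npz");X=cloud(z,z['d'])
for v in range(236,256,2):
    print(v,[(u,np.round((r.T@(X[v,u]-s['tool_pos']))*1000,1).tolist(),int(z['p'][v,u].max())) for u in (270,276,285,293,298)])
z=np.load("pics/w1.npz");X=cloud(z,z['d'])
import numpy as np
# w1: tool frame from start
from scipy.spatial.transform import Rotation as R
r1=R.from_quat([-1.04482870e-03,9.88253789e-01,1.52818045e-01,-4e-05],scalar_first=True).as_matrix();t=np.array([.1886,-.5952,.1923])
Y=(X.reshape(-1,3)-t)@r1;k=Y[(Y[:,2]<.1)&(Y[:,2]>-.3)];print("open fingers max z",np.nanmax(k[:,2][k[:,2]<.05]),k[np.argsort(-k[:,2])[:1]])
for v,u in((264,190),(264,180),(275,192),(290,185),(325,160),(264,380),(290,385),(330,410)): print(v,u,np.round((X[v,u]-t)@r1*1000,1),z['p'][v,u].max())
E
```

```text
t 3.65 tcp [0.5063 0.1732 0.0373] yawx 22.45 tilt z [-0.0002 -0.     -1.    ] F [0.4739 0.396  0.4913] M [-0.0283 -0.0021 -0.0171] w 0.004 g 0.0
236 [(270, [-9.2, -11.8, 38.0], 77), (276, [13.5, -5.2, -26.2], 31), (285, [13.3, -0.5, -25.7], 30), (293, [13.3, 3.7, -25.7], 28), (298, [-9.3, 9.1, 38.3], 95)]
238 [(270, [-10.7, -11.8, 37.9], 79), (276, [12.2, -5.2, -25.7], 28), (285, [12.4, -0.5, -26.2], 30), (293, [12.2, 3.7, -25.9], 27), (298, [-10.3, 9.1, 36.7], 96)]
240 [(270, [-12.2, -11.8, 37.5], 77), (276, [11.1, -5.3, -25.8], 28), (285, [11.3, -0.5, -26.3], 30), (293, [10.9, 3.8, -25.2], 28), (298, [-12.2, 9.1, 37.5], 97)]
242 [(270, [-13.7, -11.8, 37.4], 78), (276, [10.5, -5.2, -27.3], 31), (285, [10.1, -0.5, -26.3], 30), (293, [10.0, 3.8, -25.9], 29), (298, [-14.0, 9.1, 38.0], 152)]
244 [(270, [-15.1, -11.8, 36.8], 78), (276, [9.7, -5.2, -28.2], 27), (285, [9.3, -0.5, -27.1], 29), (293, [9.5, 3.7, -27.5], 28), (298, [-15.5, 9.2, 37.8], 151)]
246 [(270, [-16.8, -11.8, 37.0], 77), (276, [7.9, -5.3, -26.4], 29), (285, [8.3, -0.5, -27.5], 30), (293, [7.5, 3.8, -25.3], 27), (298, [-
[... 294 characters left out ...]
.4, 3.8, -25.7], 33), (298, [-20.1, 9.2, 37.2], 149)]
252 [(270, [-22.1, -12.0, 38.2], 79), (276, [10.9, -4.8, -41.8], 78), (285, [11.3, -0.5, -42.8], 28), (293, [11.3, 3.4, -42.9], 78), (298, [11.5, 5.7, -43.3], 78)]
254 [(270, [-23.2, -11.9, 37.0], 77), (276, [11.5, -4.7, -45.8], 79), (285, [11.4, -0.5, -45.4], 27), (293, [11.0, 3.3, -44.6], 77), (298, [11.4, 5.6, -45.5], 78)]
open fingers max z 0.04999645015840748 [[0.043  0.1807 0.1   ]]
264 190 [  9.8 -42.8 -53. ] 41
264 180 [ 11.7 -45.7 -57. ] 68
275 192 [  3.8 -42.7 -51.7] 72
290 185 [  2.  -42.8 -62. ] 19
325 160 [  3.4 -43.  -88. ] 15
264 380 [-102.2  122.8  192.2] 108
290 385 [  0.6  42.7 -59.5] 26
330 410 [  17.3   32.1 -110.1] 20
```

The depth shows the real fingertips 41 mm short of the reported TCP. They end at about z = 0.078, above the bar's top at 0.064, and that explains why nothing was gripped. x and y are right. I'll open, go down 4.2 cm more and close.

```bash
python3 -m crank '[{"x":0,"y":0,"z":0,"turn":0},{"x":0,"y":0,"z":0,"turn":0},{"x":0,"y":0,"z":0,"turn":0},{"x":0,"y":0,"z":0,"turn":0}]' 60 && python3 -m crank '[{"x":0,"y":0,"z":2,"turn":0},{"x":0,"y":0,"z":1.2,"turn":0},{"x":0,"y":0,"z":0.5,"turn":0},{"x":0,"y":0,"z":0.5,"turn":0},{"x":0,"y":0,"z":0,"turn":0}]' && python3 -m crank '[{"x":0,"y":0,"z":0,"turn":0},{"x":0,"y":0,"z":0,"turn":0},{"x":0,"y":0,"z":0,"turn":0},{"x":0,"y":0,"z":0,"turn":0},{"x":0,"y":0,"z":0,"turn":0}]' 0 && python3 -m crank '[{"x":0,"y":0,"z":0,"turn":0},{"x":0,"y":0,"z":0,"turn":0}]'
```

```text
time: 4.05
tool_pos: [0.5064, 0.1732, 0.0374]
tool_rot: [-0.0, 0.981, 0.195, 0.0]
contact_force: [-0.3, -1.2, 0.1]
gripper_width: 0.596
grasp_force: 0.0
time: 4.55
tool_pos: [0.506, 0.1731, -0.0052]
tool_rot: [-0.0, 0.981, 0.195, -0.001]
contact_force: [0.2, 0.2, -1.1]
gripper_width: 0.597
grasp_force: 0.0
time: 5.05
tool_pos: [0.5069, 0.1735, -0.0038]
tool_rot: [-0.0, 0.981, 0.195, 0.001]
contact_force: [-1.0, 0.8, 4.0]
gripper_width: 0.153
grasp_force: 60.2
time: 5.25
tool_pos: [0.5069, 0.1735, -0.0039]
tool_rot: [-0.0, 0.981, 0.195, 0.0]
contact_force: [-1.4, 2.1, 5.1]
gripper_width: 0.153
grasp_force: 60.4
```

```bash
python3 -m crank '[{"x":0,"y":0,"z":-0.5,"turn":0},{"x":0,"y":0,"z":-1,"turn":0},{"x":0,"y":0,"z":-1.5,"turn":0},{"x":0,"y":0,"z":-1.5,"turn":0},{"x":0,"y":0,"z":-0.5,"turn":0}]' && python3 -m crank '[{"x":0,"y":0,"z":0,"turn":0},{"x":0,"y":0,"z":0,"turn":0},{"x":0,"y":0,"z":0,"turn":0}]'; python3 - <<'E'
from bk import *
look("w4",[.5815,.2055],.05)
z=np.load("pics/w4.npz");X=cloud(z,z['d']).reshape(-1,3);Y=(X-s['tool_pos'])@r
k=Y[(abs(Y[:,1])<.06)&(Y[:,0]>.03)&(Y[:,0]<.14)&(Y[:,2]<.03)]
b=k[k[:,2]<-.10];print("tool frame: bail",len(b),b.mean(0),"top",b[b[:,2].argsort()[:20]].mean(0))
for x0 in np.arange(.03,.14,.01):
    kk=k[(abs(k[:,0]-x0)<.005)&(k[:,2]>-.075)];print(round(x0,3),len(kk),np.percentile(kk[:,2],[1,10,50]) if len(kk)>5 else 0)
E
```

```text
time: 5.75
tool_pos: [0.5082, 0.1735, 0.0484]
tool_rot: [0.0, 0.981, 0.195, 0.002]
contact_force: [1.1, 0.3, -3.5]
gripper_width: 0.155
grasp_force: 59.1
time: 6.05
tool_pos: [0.5056, 0.1731, 0.0446]
tool_rot: [0.0, 0.981, 0.195, -0.001]
contact_force: [-0.9, 0.0, -3.7]
gripper_width: 0.15
grasp_force: 59.1
t 6.05 tcp [0.5056 0.1731 0.0446] yawx 22.45 tilt z [-0.0016 -0.0003 -1.    ] F [-0.906   0.0042 -3.736 ] M [-0.0878  0.2651 -0.0253] w 0.15 g 59.1
bail 0 0 0
grip a 4387 [0.5124 0.176  0.1119] [0.4884 0.1577 0.107 ] [0.5337 0.1946 0.12  ] dir 22.696732206784702
rim 4938 ((0.5784790515899658, 0.20383527874946594), 0.04605964943766594)
tool frame: bail 2394 [ 0.0805 -0.0009 -0.1159] top [ 0.0795 -0.0065 -0.1251]
0.03 433 [-0.0676 -0.0666 -0.0644]
0.04 3086 [-0.0741 -0.0732 -0.0592]
0.05 4763 [-0.0739 -0.0728 -0.0397]
0.06 4908 [-0.0737 -0.0724 -0.0185]
0.07 5604 [-0.0736 -0.0718 -0.0085]
0.08 6324 [-0.0741 -0.0722 -0.0167]
0.09 6818 [-0.0735 -0.0717 -0.0199]
0.1 6186 [-0.0728 -0.0621 -0.0125]
0.11 4504 [-0.0489 -0.0374 -0.0075]
0.12 2505 [-0.03   -0.0249 -0.0128]
0.13 0 0
0.14 0 0
```

The basket is held level at about 3.8 N, and in the tool frame the bail peak is at about (81,-1,-148.5) mm. Next is the carry to 140 mm in front of the hook.

```bash
python3 -m crank '[{"x":0,"y":0,"z":-1.5,"turn":0},{"x":0,"y":0,"z":-3,"turn":0},{"x":0,"y":0,"z":-3,"turn":0},{"x":0,"y":0,"z":-3,"turn":0},{"x":-1.1,"y":1.1,"z":-1,"turn":0}]' && python3 -m crank '[{"x":-2,"y":2,"z":0,"turn":0},{"x":-2.4,"y":2.4,"z":0,"turn":0},{"x":-2.4,"y":2.4,"z":0,"turn":0},{"x":-2.4,"y":2.4,"z":0,"turn":0},{"x":-2.4,"y":2.4,"z":0,"turn":0}]' && python3 -m crank '[{"x":-2.4,"y":2.4,"z":0,"turn":0},{"x":-2.4,"y":2.4,"z":0,"turn":0},{"x":-2.4,"y":2.4,"z":0,"turn":0},{"x":-2.4,"y":2.4,"z":0,"turn":0},{"x":-1.8,"y":1.8,"z":0,"turn":0}]' && python3 -m crank '[{"x":-1,"y":0.7,"z":0,"turn":0.05},{"x":0,"y":0,"z":0,"turn":0.08},{"x":0,"y":0,"z":0,"turn":0.08},{"x":0,"y":0,"z":0,"turn":0.07},{"x":0,"y":0,"z":0,"turn":0}]' && python3 -m crank '[{"x":0,"y":0,"z":0,"turn":0},{"x":0,"y":0,"z":0,"turn":0},{"x":0,"y":0,"z":0,"turn":0}]'; python3 - <<'E'
from bk import *
to([.3684,-.1522,.1435],6.3)
z={}
for n in("scene","top"):
    p,d=manip.grab_frame(n);np.savez(f"pics/{n}1.npz",p=p,d=d);cv2.imwrite(f"pics/{n}1.png",p[...,::-1]);m=manip.camera_model(n)
    X=cloud(m,d).reshape(-1,3);Y=(X-s['tool_pos'])@r
    k=Y[(abs(Y[:,0]-.081)<.03)&(abs(Y[:,1])<.05)&(Y[:,2]<-.125)&(Y[:,2]>-.17)];print(n,"bail tool frame",len(k),k.mean(0) if len(k) else 0,k.min(0) if len(k) else 0,k.max(0) if len(k) else 0)
    b=proj(m,s['tool_pos']+r@[.081,-.001,-.1485]);h=proj(m,np.array([.588,-.127,.25]));t=proj(m,np.array([.5641,-.1296,.278]));print("px bail",b,"bowl",h,"tip",t)
    a=p[...,::-1].copy()
    for q,c in((b,(0,0,255)),(h,(0,255,0)),(t,(255,255,0))): cv2.circle(a,tuple(np.round(q*8).astype(int)),8,c,1,shift=3)
    x0,y0=np.round((b+h)/2).astype(int)-[65,60];z[n]=cv2.resize(a[max(y0,0):max(y0,0)+150,max(x0,0):max(x0,0)+130],(390,450),interpolation=cv2.INTER_CUBIC)
cv2.imwrite("pics/v1.png",np.hstack([z["scene"],z["top"]]))
E
```

```text
time: 6.6
tool_pos: [0.5032, 0.1601, 0.166]
tool_rot: [-0.0, 0.981, 0.195, 0.004]
contact_force: [0.5, -0.5, -2.6]
gripper_width: 0.153
grasp_force: 59.1
time: 7.1
tool_pos: [0.437, 0.0062, 0.1614]
tool_rot: [0.0, 0.981, 0.195, 0.001]
contact_force: [1.4, -0.4, -3.7]
gripper_width: 0.153
grasp_force: 59.0
time: 7.6
tool_pos: [0.375, -0.1433, 0.1615]
tool_rot: [0.001, 0.981, 0.194, 0.0]
contact_force: [0.1, -0.4, -4.5]
gripper_width: 0.153
grasp_force: 59.0
time: 8.1
tool_pos: [0.3691, -0.1521, 0.1613]
tool_rot: [0.0, 0.998, 0.056, 0.0]
contact_force: [-0.2, -0.4, -4.0]
gripper_width: 0.149
grasp_force: 59.1
time: 8.4
tool_pos: [0.3691, -0.1518, 0.1605]
tool_rot: [0.0, 0.998, 0.056, 0.0]
contact_force: [0.3, 0.1, -3.9]
gripper_width: 0.155
grasp_force: 59.1
t 8.4 tcp [ 0.3691 -0.1518  0.1605] yawx 6.45 tilt z [ 0.0001 -0.0001 -1.    ] F [ 0.2504  0.1218 -3.8816] M [-0.044   0.2696 -0.062 ] w 0.155 g 59.1
shift cm [-0.0775  0.034   1.7045] turn 0.0026
scene bail tool frame 45 [ 0.0842 -0.0036 -0.138 ] [ 0.0792 -0.035  -0.1513] [ 0.0893  0.0305 -0.1264]
px bail [255.5575 141.7646] bowl [233.0218 185.5915] tip [236.4659 174.4396]
top bail tool frame 34 [ 0.0812 -0.0092 -0.1395] [ 0.0785 -0.0345 -0.1553] [ 0.0845  0.0291 -0.1253]
px bail [340.234  237.3661] bowl [327.8598 194.1133] tip [330.4632 199.9657]
```

View pics/v1.png

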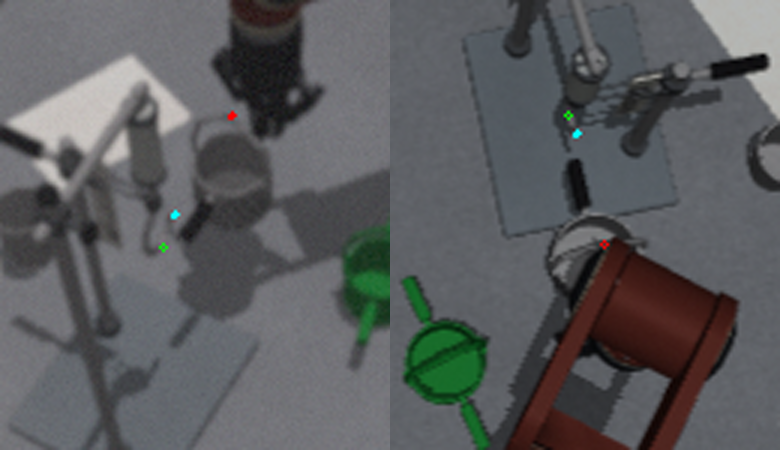

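The scene crop shows the bail peak near (225,115), the hook tip at (175,215) and the bowl at (163,247), all within a few millimetres of prediction. Remaining: 1.7 cm down, about 13.9 cm forward and 0.15 cm in y.

```bash
python3 -m crank '[{"x":0,"y":0.1,"z":0.8,"turn":0},{"x":0,"y":0.05,"z":0.9,"turn":0},{"x":1.5,"y":0,"z":0,"turn":0},{"x":2.5,"y":0,"z":0,"turn":0},{"x":2.5,"y":0,"z":0,"turn":0}]' && python3 -m crank '[{"x":1.5,"y":0,"z":0,"turn":0},{"x":1,"y":0,"z":0,"turn":0},{"x":1,"y":0,"z":0,"turn":0},{"x":1,"y":0,"z":0,"turn":0},{"x":0,"y":0,"z":0,"turn":0}]' && python3 -m crank '[{"x":1,"y":0,"z":0,"turn":0},{"x":1,"y":0,"z":0,"turn":0},{"x":0.8,"y":0,"z":0,"turn":0},{"x":0,"y":0,"z":0,"turn":0},{"x":0,"y":0,"z":0,"turn":0}]'; python3 pose.py
```

```text
time: 9.0
tool_pos: [0.4341, -0.1458, 0.1421]
tool_rot: [-0.0, 0.998, 0.056, -0.001]
contact_force: [-0.2, 0.0, -3.5]
gripper_width: 0.151
grasp_force: 59.1
time: 9.5
tool_pos: [0.4793, -0.141, 0.1434]
tool_rot: [-0.0, 0.998, 0.056, 0.0]
contact_force: [-1.1, 0.6, -3.9]
gripper_width: 0.151
grasp_force: 59.1
time: 10.0
tool_pos: [0.5064, -0.1378, 0.1433]
tool_rot: [-0.0, 0.998, 0.056, -0.0]
contact_force: [-0.8, 0.7, -3.4]
gripper_width: 0.152
grasp_force: 59.1
t 10.0 tcp [ 0.5064 -0.1378  0.1433] yawx 6.42 tilt z [-0.0007  0.0001 -1.    ] F [-0.7934  0.6849 -3.4072] M [-0.0424  0.3173 -0.0538] w 0.152 g 59.1
```

```bash
python3 -m crank '[{"x":0,"y":0,"z":0.4,"turn":0},{"x":0,"y":0,"z":0.7,"turn":0},{"x":0,"y":0,"z":0.7,"turn":0},{"x":0,"y":0,"z":0.7,"turn":0},{"x":0,"y":0,"z":0.4,"turn":0}]' && python3 -m crank '[{"x":0,"y":0,"z":0.3,"turn":0},{"x":0,"y":0,"z":0.3,"turn":0},{"x":0,"y":0,"z":0.3,"turn":0},{"x":0,"y":0,"z":0.3,"turn":0},{"x":0,"y":0,"z":0.3,"turn":0}]' && python3 -m crank '[{"x":0,"y":0,"z":0.3,"turn":0},{"x":0,"y":0,"z":0.3,"turn":0},{"x":0,"y":0,"z":0.3,"turn":0},{"x":0,"y":0,"z":0,"turn":0},{"x":0,"y":0,"z":0,"turn":0}]'; python3 - <<'E'
from bk import *
for n in("scene","top"):
    p,d=manip.grab_frame(n);np.savez(f"pics/{n}2.npz",p=p,d=d);m=manip.camera_model(n);X=cloud(m,d).reshape(-1,3)
    k=X[(X[:,2]>.19)&(X[:,2]<.36)&(abs(X[:,0]-.588)<.05)&(abs(X[:,1]+.127)<.055)]
    Y=(k-[.588,-.127,0])@np.array([[.994,-.11,0],[.11,.994,0],[0,0,1]]) 
    for lo in np.arange(.19,.34,.01):
        q=Y[(Y[:,2]>=lo)&(Y[:,2]<lo+.01)]
        if len(q): print(n,round(lo,2),len(q),"x",q[:,0].min().round(3),q[:,0].max().round(3),"y",q[:,1].min().round(3),q[:,1].max().round(3))
    b=proj(m,s['tool_pos']+r@[.081,-.001,-.1485]).astype(int);a=p[b[1]-60:b[1]+60,b[0]-50:b[0]+50,::-1];cv2.imwrite(f"pics/{n}2c.png",cv2.resize(a,(400,480),interpolation=cv2.INTER_CUBIC))
cv2.imwrite("pics/v2.png",np.hstack([cv2.imread("pics/scene2c.png"),cv2.imread("pics/top2c.png")]))
E
```

```text
time: 10.5
tool_pos: [0.5056, -0.1377, 0.113]
tool_rot: [-0.0, 0.998, 0.056, -0.001]
contact_force: [-0.5, -1.3, -3.9]
gripper_width: 0.154
grasp_force: 59.1
time: 11.0
tool_pos: [0.5067, -0.1381, 0.0995]
tool_rot: [0.0, 0.998, 0.056, 0.0]
contact_force: [-0.3, 1.1, -2.5]
gripper_width: 0.153
grasp_force: 59.1
time: 11.5
tool_pos: [0.5066, -0.1379, 0.0905]
tool_rot: [0.0, 0.998, 0.056, 0.0]
contact_force: [0.5, -0.2, -2.8]
gripper_width: 0.152
grasp_force: 59.3
t 11.5 tcp [ 0.5066 -0.1379  0.0905] yawx 6.41 tilt z [ 0.0003 -0.0001 -1.    ] F [ 0.5142 -0.1722 -2.8391] M [-0.0695  0.149  -0.0048] w 0.152 g 59.3
scene 0.19 8 x -0.003 0.006 y -0.043 0.042
scene 0.2 10 x -0.003 0.005 y -0.044 0.04
scene 0.21 14 x -0.002 0.004 y -0.055 0.033
scene 0.22 16 x -0.004 0.005 y -0.055 0.027
scene 0.23 31 x -0.019 0.01 y -0.054 0.017
scene 0.24 17 x -0.019 0.021 y -0.052 0.001
scene 0.25 17 x -0.051 0.028 y -0.054 0.008
scene 0.26 29 x -0.053 0.027 y -0.055 0.016
scene 0.27 32 x -0.05 0.024 y -0.053 0.016
scene 0.28 33 x -0.05 0.019 y -0.055 0.014
scene 0.29 24 x -0.049 0.012 y -0.054 0.016
scene 0.3 65 x -0.05 0.01 y -0.056 0.014
scene 0.31 36 x -0.052 0.009 y -0.055 0.011
scene 0.32 30 x -0.053 0.01 y -0.054 0.015
scene 0.33 35 x -0.051 0.007 y -0.055 0.012
scene 0.34 23 x -0.051 0.004 y -0.054 0.007
top 0.19 3 x -0.004 0.001 y -0.043 0.044
top 0.2 5 x -0.004 -0.001 y -0.038 0.042
top 0.21 10 x -0.004 0.002 y -0.052 0.037
top 0.22 3 x -0.002 0.001 y -0.054 0.031
top 0.23 4 x -0.011 0.001 y -0.05 0.001
top 0.24 2 x -0.002 0.02 y -0.052 0.001
top 0.25 4 x -0.002 0.016 y -0.054 0.002
top 0.26 1 x -0.001 -0.001 y -0.053 -0.053
top 0.27 1 x -0.001 -0.001 y -0.055 -0.055
top 0.3 24 x -0.009 0.006 y -0.054 0.001
top 0.31 12 x -0.01 0.003 y -0.055 0.007
top 0.32 2 x -0.003 0.009 y -0.051 -0.051
top 0.33 5 x -0.011 0.0 y -0.055 -0.05
top 0.34 1 x -0.003 -0.003 y -0.051 -0.051
```

View pics/v2.png

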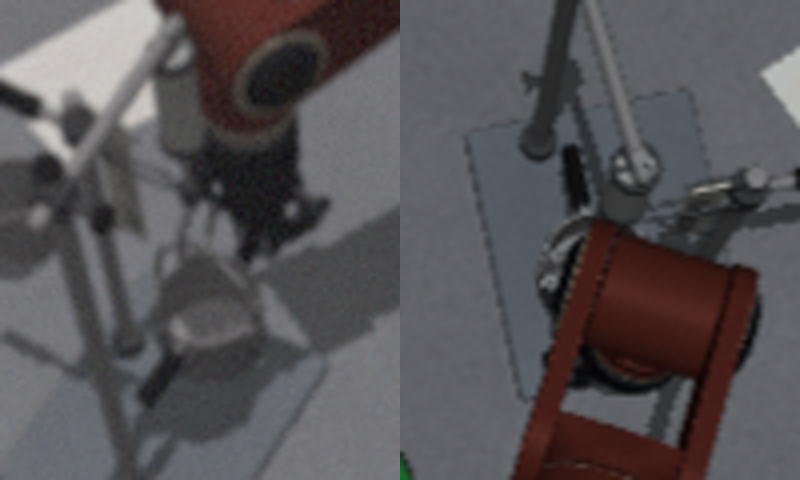

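The bail is in the hook loop at about (195,240) in the left view, and the draw is taking load (3.9 to 2.8 N). I'll lower it gently by about 3.1 cm more.

```bash
python3 -m crank '[{"x":0,"y":0,"z":0.2,"turn":0},{"x":0,"y":0,"z":0.3,"turn":0},{"x":0,"y":0,"z":0.3,"turn":0},{"x":0,"y":0,"z":0.3,"turn":0},{"x":0,"y":0,"z":0.3,"turn":0}]' && python3 -m crank '[{"x":0,"y":0,"z":0.3,"turn":0},{"x":0,"y":0,"z":0.3,"turn":0},{"x":0,"y":0,"z":0.3,"turn":0},{"x":0,"y":0,"z":0.3,"turn":0},{"x":0,"y":0,"z":0.2,"turn":0}]' && python3 -m crank '[{"x":0,"y":0,"z":0.1,"turn":0},{"x":0,"y":0,"z":0,"turn":0},{"x":0,"y":0,"z":0,"turn":0},{"x":0,"y":0,"z":0,"turn":0},{"x":0,"y":0,"z":0,"turn":0}]'; for i in 1 2 3; do python3 -m crank '[{"x":0,"y":0,"z":0,"turn":0}]'; python3 pose.py; done
```

```text
time: 12.1
tool_pos: [0.5067, -0.138, 0.0763]
tool_rot: [0.0, 0.998, 0.056, 0.0]
contact_force: [1.0, -0.1, -1.7]
gripper_width: 0.156
grasp_force: 59.4
time: 12.6
tool_pos: [0.5067, -0.138, 0.0623]
tool_rot: [0.0, 0.998, 0.056, 0.0]
contact_force: [1.5, -0.2, -0.2]
gripper_width: 0.155
grasp_force: 59.6
time: 13.1
tool_pos: [0.5066, -0.138, 0.0616]
tool_rot: [0.0, 0.998, 0.056, 0.0]
contact_force: [1.6, -0.1, -0.2]
gripper_width: 0.147
grasp_force: 59.6
time: 13.2
tool_pos: [0.5065, -0.138, 0.0615]
tool_rot: [0.0, 0.998, 0.056, 0.0]
contact_force: [1.9, -0.6, -0.5]
gripper_width: 0.157
grasp_force: 59.6
t 13.2 tcp [ 0.5065 -0.138   0.0615] yawx 6.4 tilt z [ 0.0003 -0.0001 -1.    ] F [ 1.9273 -0.6245 -0.4877] M [ 0.0048 -0.1414 -0.0631] w 0.157 g 59.6
time: 13.3
tool_pos: [0.5065, -0.138, 0.0615]
tool_rot: [0.0, 0.998, 0.056, 0.0]
contact_force: [2.2, 0.1, -0.4]
gripper_width: 0.153
grasp_force: 59.6
t 13.3 tcp [ 0.5065 -0.138   0.0615] yawx 6.41 tilt z [ 0.0002 -0.0001 -1.    ] F [ 2.1795  0.1186 -0.415 ] M [-0.0515 -0.2015 -0.0255] w 0.153 g 59.6
time: 13.4
tool_pos: [0.5065, -0.1379, 0.0615]
tool_rot: [0.0, 0.998, 0.056, 0.0]
contact_force: [3.0, -0.5, -0.5]
gripper_width: 0.155
grasp_force: 59.6
t 13.4 tcp [ 0.5065 -0.1379  0.0615] yawx 6.41 tilt z [ 0.0002 -0.     -1.    ] F [ 2.9504 -0.4776 -0.4817] M [-0.0235 -0.1894 -0.0671] w 0.155 g 59.6
```

```bash
python3 -m crank '[{"x":0.15,"y":0,"z":0.1,"turn":0},{"x":0.15,"y":0,"z":0.1,"turn":0},{"x":0,"y":0,"z":0.1,"turn":0},{"x":0,"y":0,"z":0,"turn":0},{"x":0,"y":0,"z":0,"turn":0}]'; python3 -m crank '[{"x":0.1,"y":0,"z":0,"turn":0},{"x":0.1,"y":0,"z":0,"turn":0},{"x":0.1,"y":0,"z":0,"turn":0},{"x":0,"y":0,"z":0,"turn":0},{"x":0,"y":0,"z":0,"turn":0}]';python3 -m crank '[{"x":0,"y":0,"z":0,"turn":0}]'; python3 - <<'E'
from bk import *
for n in("scene",):
    p,d=manip.grab_frame(n);m=manip.camera_model(n);X=cloud(m,d).reshape(-1,3)
    k=X[(X[:,2]>.17)&(X[:,2]<.28)&(abs(X[:,0]-.588)<.05)&(abs(X[:,1]+.127)<.055)]
    Y=(k-[.588,-.127,0])@np.array([[.994,-.11,0],[.11,.994,0],[0,0,1]]) 
    for lo in np.arange(.17,.28,.01):
        for nm,q in(("hook",Y[abs(Y[:,1])<.012]),("bail",Y[(abs(Y[:,1])>.018)&(abs(Y[:,1])<.046)])):
            q=q[(q[:,2]>=lo)&(q[:,2]<lo+.01)&(abs(q[:,0])<.035)]
            if len(q): print(n,nm,round(lo,2),len(q),"x",q[:,0].min().round(3),q[:,0].max().round(3))
E
```

```text
time: 13.9
tool_pos: [0.5087, -0.1375, 0.058]
tool_rot: [-0.0, 0.998, 0.056, -0.001]
contact_force: [-4.5, -1.4, -0.8]
gripper_width: 0.152
grasp_force: 59.7
time: 14.4
tool_pos: [0.512, -0.1373, 0.0582]
tool_rot: [-0.0, 0.998, 0.056, -0.0]
contact_force: [-5.1, -0.8, -0.1]
gripper_width: 0.154
grasp_force: 59.7
time: 14.5
tool_pos: [0.5121, -0.1372, 0.0583]
tool_rot: [-0.0, 0.998, 0.056, -0.0]
contact_force: [-3.2, -0.9, 0.7]
gripper_width: 0.152
grasp_force: 59.7
t 14.5 tcp [ 0.5121 -0.1372  0.0583] yawx 6.4 tilt z [-0.0005  0.0001 -1.    ] F [-3.1614 -0.909   0.7191] M [-0.1077  0.2834 -0.0727] w 0.152 g 59.7
scene bail 0.17 7 x 0.004 0.009
scene bail 0.18 16 x 0.003 0.008
scene hook 0.19 4 x -0.004 0.009
scene bail 0.19 8 x 0.004 0.01
scene hook 0.2 27 x -0.018 0.02
scene hook 0.21 11 x -0.02 0.021
scene hook 0.22 10 x -0.022 0.028
scene hook 0.23 6 x 0.022 0.026
scene hook 0.24 9 x 0.016 0.022
scene hook 0.25 8 x 0.008 0.016
scene hook 0.26 7 x 0.005 0.01
scene hook 0.27 18 x -0.007 0.012
scene bail 0.27 18 x -0.006 0.01
```

```bash
python3 -m crank '[{"x":-0.15,"y":0,"z":0,"turn":0},{"x":-0.15,"y":0,"z":0,"turn":0},{"x":-0.1,"y":0,"z":0,"turn":0},{"x":0,"y":0,"z":0,"turn":0},{"x":0,"y":0,"z":0,"turn":0}]'; for i in 1 2 3 ; do python3 -m crank '[{"x":0,"y":0,"z":0,"turn":0}]' >/dev/null; python3 pose.py; done
```

```text
time: 15.05
tool_pos: [0.5087, -0.1378, 0.0586]
tool_rot: [0.0, 0.998, 0.056, 0.0]
contact_force: [0.5, -1.2, 0.5]
gripper_width: 0.152
grasp_force: 59.7
t 15.15 tcp [ 0.5086 -0.1377  0.0585] yawx 6.41 tilt z [ 0.0004 -0.0001 -1.    ] F [ 0.6844 -0.7923  0.6727] M [-0.0422 -0.0071 -0.0726] w 0.151 g 59.7
t 15.25 tcp [ 0.5085 -0.1377  0.0585] yawx 6.4 tilt z [ 0.0002 -0.0001 -1.    ] F [ 0.1893 -0.163   1.1192] M [-0.0968 -0.0239 -0.0962] w 0.155 g 59.7
t 15.35 tcp [ 0.5085 -0.1377  0.0584] yawx 6.41 tilt z [ 0.0002 -0.     -1.    ] F [ 0.0867 -0.3972  0.3518] M [-0.0711 -0.0297 -0.1527] w 0.155 g 59.7
```

```bash
python3 -m crank '[{"x":0,"y":0,"z":-0.1,"turn":0},{"x":0,"y":0,"z":-0.1,"turn":0},{"x":0,"y":0,"z":0,"turn":0},{"x":0,"y":0,"z":0,"turn":0},{"x":0,"y":0,"z":0,"turn":0}]'; python3 -m crank '[{"x":0,"y":0,"z":0,"turn":0},{"x":0,"y":0,"z":0,"turn":0},{"x":0,"y":0,"z":0,"turn":0},{"x":0,"y":0,"z":0,"turn":0},{"x":0,"y":0,"z":0,"turn":0}]' 45;  python3 -m crank '[{"x":0,"y":0,"z":0,"turn":0},{"x":0,"y":0,"z":0,"turn":0},{"x":0,"y":0,"z":0,"turn":0},{"x":0,"y":0,"z":0,"turn":0},{"x":0,"y":0,"z":0,"turn":0}]'; python3 - <<'E'
from bk import *
m=manip.camera_model("wrist");P,d=manip.grab_frame("wrist");np.savez("pics/w5.npz",p=P,d=d,**m)
Y=(cloud(m,d).reshape(-1,3)-s['tool_pos'])@r
b=Y[(Y[:,0]>.02)&(Y[:,0]<.05)&(abs(Y[:,1])<.02)&(Y[:,2]<-.03)];
for x0 in(.025,.03,.035,.04): 
    q=b[abs(b[:,0]-x0)<.0025]; q=q[q[:,2]>-.09]; print(x0,len(q),np.percentile(q[:,1],[2,98]) if len(q)>5 else 0,np.median(q[:,2]) if len(q)>5 else 0)
E
```

```text
time: 15.85
tool_pos: [0.5084, -0.1377, 0.0604]
tool_rot: [0.0, 0.998, 0.056, 0.0]
contact_force: [0.3, -0.3, -0.6]
gripper_width: 0.151
grasp_force: 59.6
time: 16.35
tool_pos: [0.5083, -0.1376, 0.0603]
tool_rot: [-0.0, 0.998, 0.056, -0.0]
contact_force: [0.5, -0.1, -0.8]
gripper_width: 0.447
grasp_force: 0.0
time: 16.85
tool_pos: [0.5084, -0.1377, 0.0604]
tool_rot: [0.0, 0.998, 0.056, -0.0]
contact_force: [-0.0, -0.2, 0.3]
gripper_width: 0.446
grasp_force: 0.0
t 16.85 tcp [ 0.5084 -0.1377  0.0604] yawx 6.41 tilt z [-0. -0. -1.] F [-0.0283 -0.1936  0.2924] M [-0.0031  0.0232  0.0179] w 0.446 g 0.0
0.025 0 0 0
0.03 0 0 0
0.035 0 0 0
0.04 2 0 0
```

```bash
python3 - <<'E'
from bk import *
z=np.load("pics/w5.npz");p,d=manip.grab_frame("scene");np.savez("pics/scene3.npz",p=p,d=d)
a=cv2.resize(p[130:310,150:310],(480,540),interpolation=cv2.INTER_CUBIC);b=cv2.resize(z['p'],(0,0),fx=.57,fy=.57)
o=np.zeros((540,800,3),np.uint8);o[:,:480]=a;o[:b.shape[0],480:480+b.shape[1]]=b[:,:320];cv2.imwrite("pics/v3.png",cv2.convertScaleAbs(o[...,::-1],alpha=1.3))
E
```

```text
t 16.9 tcp [ 0.5084 -0.1377  0.0604] yawx 6.4 tilt z [ 0. -0. -1.] F [-0.4301 -0.6933  0.6087] M [-0.0104 -0.03   -0.0484] w 0.447 g 0.0
```

View pics/v3.png

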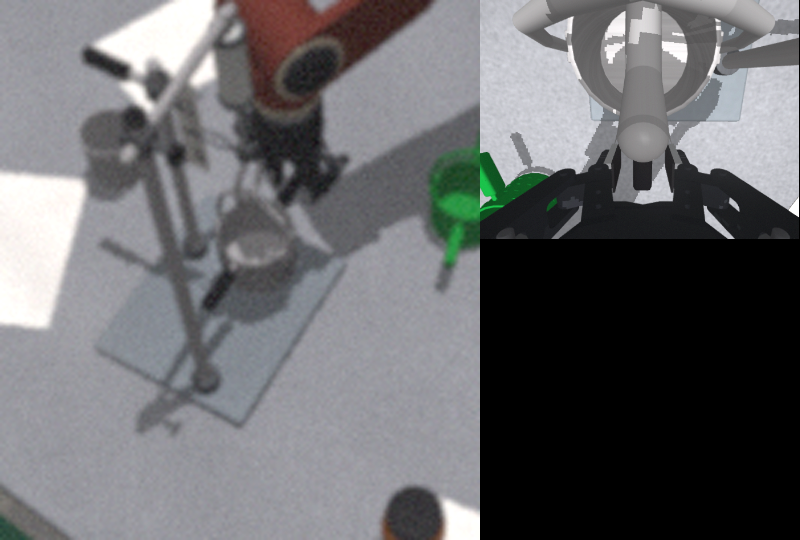

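The basket hangs on the hook and the bar sits free between the open fingers, at (642,175) in the wrist view. I'll retreat along -x, then rise and measure how it settles.

```bash
python3 -m crank '[{"x":-0.8,"y":0,"z":0,"turn":0},{"x":-1.5,"y":0,"z":0,"turn":0},{"x":-2,"y":0,"z":0,"turn":0},{"x":-2.5,"y":0,"z":0,"turn":0},{"x":-2.5,"y":0,"z":0,"turn":0}]'; cat > meas.py <<'E'
from bk import *
O=np.array([.588,-.127,0]);B=np.array([[.994,-.1097,0],[.1097,.994,0],[0,0,1]])
def meas():
    for n in("scene","top"):
        p,d=manip.grab_frame(n);m=manip.camera_model(n);Y=((cloud(m,d)-O)@B);D=p.max(-1);Z=Y[...,2]
        def sel(nm,x0,x1,y0,y1,z0,z1):
            k=(Y[...,0]>x0)&(Y[...,0]<x1)&(Y[...,1]>y0)&(Y[...,1]<y1)&(Z>z0)&(Z<z1);q=Y[k];print(n,nm,len(q),(q.mean(0),np.percentile(q,[3,50,97],0)[:,2],"x",q[:,0].min(),q[:,0].max(),"y",q[:,1].min(),q[:,1].max()) if len(q)>3 else "")
        sel("bailtop",-.02,.02,-.008,.008,.16,.23)
        sel("gripb",.06,.11,-.02,.02,.08,.16)
        sel("thumb",-.02,.02,-.187,-.135,.2,.36)
        sel("collar",-.018,.018,-.112,-.075,.2,.352)
        sel("rim",-.05,.05,-.05,.05,.115,.15)
        for lo in np.arange(.24,.345,.008): 
            k=(abs(Y[...,0])<.015)&(Y[...,1]>-.068)&(Y[...,1]<-.02)&(Z>lo)&(Z<lo+.008);print((round(lo,3),int(k.sum())),end=' ')
        print()
E
python3 -c "
from meas import *
meas();print(manip.state()['joint_pos'])
W=manip.camera_model('wrist')['world_to_cam'];print('cam in tool',r.T@(-W[:3,:3].T@W[:3,3]-s['tool_pos']))
S=np.load('pics/scene_P.npy');Y=(S-O)@B
k=(abs(Y[...,0])<.02)&(Y[...,1]>-.187)&(Y[...,1]<-.135)&(Y[...,2]>.25)&(Y[...,2]<.36);q=Y[k];print('thumb0',q.mean(0),np.percentile(q[:,2],[3,50,97]),q.min(0),q.max(0))"

```

```text
time: 17.45
tool_pos: [0.4146, -0.148, 0.0602]
tool_rot: [-0.0, 0.998, 0.056, -0.0]
contact_force: [-0.5, -0.4, 0.4]
gripper_width: 0.452
grasp_force: 0.0
t 17.45 tcp [ 0.4146 -0.148   0.0602] yawx 6.43 tilt z [-0.0005  0.0001 -1.    ] F [-0.4527 -0.4468  0.4254] M [-0.0545  0.0523 -0.0149] w 0.452 g 0.0
scene bailtop 35 (array([-0.0028, -0.0011,  0.2104]), array([0.2024, 0.209 , 0.2229]), 'x', np.float64(-0.019805554036984762), np.float64(0.01922257235836577), 'y', np.float64(-0.006900456196225901), np.float64(0.0067543239479641365))
scene gripb 77 (array([ 0.0833, -0.0021,  0.1264]), array([0.1158, 0.1273, 0.1336]), 'x', np.float64(0.060285285259396436), np.float64(0.10402956283146486), 'y', np.float64(-0.011819772234213667), np.float64(0.003998640250294248))
scene thumb 90 (array([ 0.0052, -0.1582,  0.3282]), array([0.3169, 0.3299, 0.3341]), 'x', np.float64(-0.005332444566825195), np.float64(0.0112086850462986), 'y', np.float64(-0.18564637518429794), np.float64(-0.13511726779201125))
scene collar 137 (array([ 0.0062, -0.0916,  0.2933]), array([0.2202, 0.2881, 0.3511]), 'x', np.flo
[... 1652 characters left out ...]
 ]), array([0.1158, 0.131 , 0.1444]), 'x', np.float64(-0.04821965686256244), np.float64(0.04935107206835023), 'y', np.float64(-0.046135050516382246), np.float64(0.04788140924629606))
(np.float64(0.24), 3) (np.float64(0.248), 2) (np.float64(0.256), 1) (np.float64(0.264), 3) (np.float64(0.272), 25) (np.float64(0.28), 8) (np.float64(0.288), 1) (np.float64(0.296), 6) (np.float64(0.304), 5) (np.float64(0.312), 4) (np.float64(0.32), 16) (np.float64(0.328), 8) (np.float64(0.336), 5) (np.float64(0.344), 3) 
[-0.513  -0.2907  2.1576 -0.0004  1.2761  0.9477]
cam in tool [ 0.0667 -0.0004 -0.1795]
thumb0 [ 0.0051 -0.159   0.3281] [0.3161 0.3297 0.3341] [-0.0051 -0.1862  0.3144] [ 0.0111 -0.1361  0.3353]
```

```bash
python3 -m crank '[{"x":-0.5,"y":0,"z":-4.5,"turn":0},{"x":0,"y":0,"z":-4.5,"turn":0},{"x":0,"y":0,"z":-4.5,"turn":0},{"x":0,"y":0,"z":-4.5,"turn":0},{"x":0,"y":0,"z":-4.5,"turn":0}]' && python3 -m crank '[{"x":0,"y":2,"z":-4.3,"turn":0},{"x":0,"y":4.5,"z":0,"turn":0},{"x":0,"y":4.5,"z":0,"turn":0},{"x":0,"y":4,"z":0,"turn":0},{"x":0,"y":0,"z":0,"turn":0.14}]' && python3 -m crank '[{"x":0,"y":0,"z":0,"turn":0.143},{"x":0,"y":0,"z":0,"turn":0.143},{"x":0,"y":0,"z":0,"turn":0.143},{"x":0,"y":0,"z":0,"turn":0.143},{"x":0,"y":0,"z":0,"turn":0.143}]' && python3 -m crank '[{"x":0,"y":0,"z":0,"turn":0.143},{"x":0,"y":0,"z":0,"turn":0.143},{"x":0,"y":0,"z":0,"turn":0.143},{"x":0,"y":0,"z":0,"turn":0.143},{"x":0,"y":0,"z":0,"turn":0.143}]' 60; python3 -m crank '[{"x":0,"y":0,"z":0,"turn":0},{"x":0,"y":0,"z":0,"turn":0}]'; python3 -c "
from meas import *
to(O+np.array([.0,.994*-.165,.33])+[.1097*.165,0,0],-83.7)
A={}
for n in('scene','top'):
    p,d=manip.grab_frame(n);Y=(cloud(manip.camera_model(n),d)-O)@B;Z=Y[...,2]
    for y0,y1 in((-.066,-.05),(-.05,-.035),(-.035,-.02)):
        for a,b in((.266,.286),(.312,.332)):
            k=(abs(Y[...,0])<.015)&(Y[...,1]>y0)&(Y[...,1]<y1)&(Z>a)&(Z<b);q=Y[k];print(n,y0,a,len(q),np.median(q,0) if len(q) else '')
"
```

```text
time: 18.05
tool_pos: [0.4111, -0.1485, 0.2875]
tool_rot: [0.0, 0.998, 0.056, 0.0]
contact_force: [0.9, -0.6, 0.3]
gripper_width: 0.448
grasp_force: 0.0
time: 18.55
tool_pos: [0.4276, -0.3014, 0.3272]
tool_rot: [-0.0, 1.0, -0.018, -0.001]
contact_force: [-0.2, 0.3, -0.3]
gripper_width: 0.451
grasp_force: 0.0
time: 19.05
tool_pos: [0.4281, -0.2978, 0.3284]
tool_rot: [-0.0, 0.931, -0.366, 0.0]
contact_force: [0.8, 0.7, -0.5]
gripper_width: 0.454
grasp_force: 0.0
time: 19.55
tool_pos: [0.4281, -0.2977, 0.3284]
tool_rot: [-0.0, 0.744, -0.668, 0.0]
contact_force: [-0.7, 0.0, 0.3]
gripper_width: 0.599
grasp_force: 0.0
time: 19.75
tool_pos: [0.4279, -0.2977, 0.3284]
tool_rot: [-0.0, 0.747, -0.665, 0.0]
contact_force: [0.7, -0.6, 0.3]
gripper_width: 0.602
grasp_force: 0.0
t 19.75 tcp [ 0.4279 -0.2977  0.3284] yawx -83.37 tilt z [ 0.0002 -0.     -1.    ] F [ 0.7337 -0.5799  0.2908] M [-0.0227  0.0435 -0.0008] w 0.602 g 0.0
shift cm [  1.3913 -17.7736  -0.1554] turn 0.0057
scene -0.066 0.266 20 [ 0.0026 -0.0569  0.2777]
scene -0.066 0.312 27 [ 0.0022 -0.0593  0.3246]
scene -0.05 0.266 8 [ 0.0012 -0.0417  0.2773]
scene -0.05 0.312 0 
scene -0.035 0.266 9 [ 0.0041 -0.0282  0.2782]
scene -0.035 0.312 0 
top -0.066 0.266 14 [-0.003  -0.0571  0.2749]
top -0.066 0.312 21 [-0.0023 -0.0593  0.3244]
top -0.05 0.266 9 [ 0.0024 -0.0416  0.2791]
top -0.05 0.312 0 
top -0.035 0.266 9 [-0.005  -0.0287  0.2799]
top -0.035 0.312 0
```

```bash
python3 -m crank '[{"x":0.7,"y":-3,"z":0,"turn":0},{"x":0.7,"y":-4.5,"z":0,"turn":0},{"x":0,"y":-4.5,"z":0,"turn":0},{"x":0,"y":-3.8,"z":0,"turn":0},{"x":0,"y":-2,"z":0,"turn":0}]' && python3 -m crank '[{"x":0,"y":0,"z":0,"turn":0.006},{"x":0,"y":0,"z":0,"turn":0},{"x":0,"y":0,"z":0,"turn":0}]'; python3 -c "
from meas import *
m=manip.camera_model('wrist');P,d=manip.grab_frame('wrist');X=cloud(m,d).reshape(-1,3);Y=(X-s['tool_pos'])@r
k=Y[(Y[:,2]<.03)&(Y[:,2]>-.02)&(abs(Y[:,1])<.03)&(abs(Y[:,0])<.06)];print(len(k),k.min(0),k.max(0),np.median(k,0)) if len(k) else print('none')
to(O+np.array([.1097*.165,-.994*.165,.263]),-83.7)"
```

```text
time: 20.35
tool_pos: [0.6086, -0.2908, 0.3272]
tool_rot: [-0.0, 0.747, -0.665, -0.001]
contact_force: [-0.1, 0.0, -0.4]
gripper_width: 0.599
grasp_force: 0.0
time: 20.65
tool_pos: [0.6054, -0.2919, 0.3288]
tool_rot: [0.0, 0.744, -0.668, 0.0]
contact_force: [-0.3, 0.1, -0.1]
gripper_width: 0.602
grasp_force: 0.0
t 20.65 tcp [ 0.6054 -0.2919  0.3288] yawx -83.9 tilt z [ 0.     -0.0003 -1.    ] F [-0.2641  0.0809 -0.127 ] M [-0.0391 -0.0158 -0.0171] w 0.602 g 0.0
2771 [-0.06   -0.0113 -0.007 ] [0.019  0.0097 0.0159] [-0.0174 -0.0008 -0.0032]
shift cm [-0.0842 -0.0768  6.5765] turn -0.0035
```

```bash
python3 -m crank '[{"x":0,"y":-0.1,"z":1.5,"turn":0},{"x":0,"y":0,"z":2,"turn":0},{"x":0,"y":0,"z":1.5,"turn":0},{"x":0,"y":0,"z":1,"turn":0},{"x":0,"y":0,"z":0.5,"turn":0}]' && python3 -m crank '[{"x":0,"y":0,"z":0,"turn":0},{"x":0,"y":0,"z":0,"turn":0},{"x":0,"y":0,"z":0,"turn":0},{"x":0,"y":0,"z":0,"turn":0},{"x":0,"y":0,"z":0,"turn":0}]' 0 && python3 -m crank '[{"x":0,"y":0,"z":0,"turn":0},{"x":0,"y":0,"z":0,"turn":0}]'; python3 pose.py
```

```text
time: 21.2
tool_pos: [0.6064, -0.2913, 0.2614]
tool_rot: [0.0, 0.744, -0.669, -0.001]
contact_force: [-0.1, -0.0, 0.7]
gripper_width: 0.601
grasp_force: 0.0
time: 21.7
tool_pos: [0.606, -0.292, 0.2645]
tool_rot: [0.001, 0.744, -0.669, -0.001]
contact_force: [-6.2, 0.3, 1.0]
gripper_width: 0.155
grasp_force: 61.4
time: 21.9
tool_pos: [0.606, -0.292, 0.2645]
tool_rot: [0.001, 0.744, -0.669, -0.001]
contact_force: [-6.5, 0.7, 2.1]
gripper_width: 0.152
grasp_force: 61.4
t 21.9 tcp [ 0.606  -0.292   0.2645] yawx -83.93 tilt z [-0.0024 -0.0008 -1.    ] F [-6.5158  0.6634  2.1156] M [ 0.0133  0.7794 -0.0106] w 0.152 g 61.4
```

```bash
python3 -m crank '[{"x":0,"y":0.1,"z":0,"turn":0},{"x":0,"y":0,"z":0.3,"turn":0},{"x":0,"y":0,"z":0.6,"turn":0},{"x":0,"y":0,"z":0.7,"turn":0},{"x":0,"y":0,"z":0.7,"turn":0}]' && python3 -m crank '[{"x":0,"y":0,"z":0.7,"turn":0},{"x":0,"y":0,"z":0.7,"turn":0},{"x":0,"y":0,"z":0.5,"turn":0},{"x":0,"y":0,"z":0.3,"turn":0},{"x":0,"y":0,"z":0,"turn":0}]' && python3 -m crank '[{"x":0,"y":0,"z":0,"turn":0},{"x":0,"y":0,"z":0,"turn":0},{"x":0,"y":0,"z":0,"turn":0}]'; cat > lev.py <<'E'
from meas import *
R={}
for n in('scene','top')*3:
    p,d=manip.grab_frame(n);Y=(cloud(manip.camera_model(n),d)-O)@B;Z=Y[...,2]
    for nm,x,y0,y1,a,b in(("ptr",.015,-.052,-.018,.262,.292),("near",.015,-.072,-.052,.262,.292),("idx/collar",.018,-.112,-.075,.24,.31),("thumb",.02,-.187,-.135,.24,.36),("bailtop",.02,-.008,.008,.16,.23),("gripb",.02,0,0,0,0)):
        k=(abs(Y[...,0])<x)&(Y[...,1]>y0)&(Y[...,1]<y1)&(Z>a)&(Z<b)
        if nm=="gripb": k=(Y[...,0]>.06)&(Y[...,0]<.105)&(abs(Y[...,1])<.02)&(Z>.12)&(Z<.14)
        R.setdefault((n,nm),[]).append(Y[k])
for k,v in R.items():
    q=np.concatenate(v);print(*k,len(q),"median",np.median(q,0) if len(q) else '',"z pct",np.percentile(q[:,2],[5,25,75,95]) if len(q) else '')
E
python3 lev.py
```

```text
time: 22.4
tool_pos: [0.6061, -0.2919, 0.2403]
tool_rot: [0.0, 0.744, -0.669, 0.0]
contact_force: [-3.6, 0.1, 3.1]
gripper_width: 0.153
grasp_force: 61.7
time: 22.9
tool_pos: [0.606, -0.2919, 0.2173]
tool_rot: [0.0, 0.744, -0.669, -0.0]
contact_force: [-3.6, -3.5, -1.5]
gripper_width: 0.154
grasp_force: 61.0
time: 23.2
tool_pos: [0.606, -0.2919, 0.2174]
tool_rot: [0.0, 0.744, -0.669, -0.0]
contact_force: [-2.6, -4.2, -4.2]
gripper_width: 0.156
grasp_force: 60.8
t 23.2 tcp [ 0.606  -0.2919  0.2174] yawx -83.91 tilt z [-0.0008 -0.0002 -1.    ] F [-2.5867 -4.1928 -4.1816] M [-0.781   0.2589 -0.0869] w 0.156 g 60.8
scene ptr 62 median [-0.0007 -0.0353  0.2777] z pct [0.2753 0.2769 0.2787 0.2809]
scene near 129 median [ 0.0035 -0.0608  0.279 ] z pct [0.2665 0.2762 0.2831 0.2899]
scene idx/collar 234 median [ 0.0056 -0.0877  0.2791] z pct [0.243  0.2572 0.287  0.3028]
scene thumb 563 median [ 0.0008 -0.1552  0.2993] z pct [0.2678 0.2837 0.331  0.3535]
scene bailtop 107 median [-0.0001 -0.0011  0.2089] z pct [0.2036 0.2065 0.2133 0.2224]
scene gripb 194 median [ 0.0842 -0.0019  0.1283] z pct [0.1211 0.126  0.1298 0.1323]
top ptr 78 median [-0.0027 -0.0384  0.2777] z pct [0.2717 0.2753 0.2804 0.2843]
top near 90 median [-0.0036 -0.0613  0.2784] z pct [0.2693 0.2756 0.2816 0.2882]
top idx/collar 165 median [-0.006  -0.0875  0.2865] z pct [0.2643 0.279  0.2913 0.3043]
top thumb 136 median [-0.0035 -0.1504  0.2862] z pct [0.2748 0.283  0.2922 0.3327]
top bailtop 85 median [-0.0009  0.0012  0.2103] z pct [0.2029 0.2073 0.2143 0.223 ]
top gripb 160 median [ 0.0807 -0.0005  0.1292] z pct [0.1224 0.1265 0.1319 0.1365]
```

```bash
python3 -m crank '[{"x":0,"y":0,"z":0,"turn":0},{"x":0,"y":0,"z":0,"turn":0},{"x":0,"y":0,"z":0,"turn":0},{"x":0,"y":0,"z":0,"turn":0}]' 60 && python3 -m crank '[{"x":0,"y":0,"z":-2,"turn":0},{"x":0,"y":0,"z":-4,"turn":0},{"x":0,"y":0,"z":-4,"turn":0},{"x":0,"y":0,"z":-4,"turn":0},{"x":0,"y":0,"z":0,"turn":0}]' && python3 -m crank '[{"x":4,"y":0,"z":0,"turn":0},{"x":4.5,"y":0,"z":0,"turn":0},{"x":4.5,"y":0,"z":0,"turn":0},{"x":0,"y":0,"z":0,"turn":0}]'; python3 lev.py; python3 -c "
from meas import *
R={'scene':[],'top':[]}
for n in('scene','top')*4:
    p,d=manip.grab_frame(n);Y=(cloud(manip.camera_model(n),d)-O)@B
    k=(abs(Y[...,0])<.005)&(Y[...,1]>-.18)&(Y[...,1]<-.14)&(Y[...,2]>.27)&(Y[...,2]<.3);R[n].append(Y[k])
S=(np.load('pics/scene_P.npy')-O)@B;T=(np.load('pics/top_P.npy')-O)@B
for n,v,Z in(('scene',R['scene'],S),('top',R['top'],T)):
    q=np.concatenate(v);k=(abs(Z[...,0])<.005)&(Z[...,1]>-.18)&(Z[...,1]<-.14)&(Z[...,2]>.315)&(Z[...,2]<.345)
    print(n,'thumb top now',len(q),np.percentile(q[:,2],[25,50,75]),'start',np.percentile(Z[k][:,2],[25,50,75]))"
```

```text
time: 23.9
tool_pos: [0.6067, -0.2912, 0.2189]
tool_rot: [-0.0, 0.744, -0.668, 0.0]
contact_force: [-0.0, -0.3, -0.2]
gripper_width: 0.601
grasp_force: 0.0
time: 24.4
tool_pos: [0.6083, -0.2925, 0.3678]
tool_rot: [-0.001, 0.744, -0.668, 0.007]
contact_force: [-0.1, 0.4, 1.7]
gripper_width: 0.597
grasp_force: 0.0
time: 24.8
tool_pos: [0.619, -0.4256, 0.3544]
tool_rot: [0.001, 0.742, -0.67, -0.002]
contact_force: [-0.0, 0.4, -0.7]
gripper_width: 0.603
grasp_force: 0.0
t 24.8 tcp [ 0.619  -0.4256  0.3544] yawx -84.17 tilt z [-0.0034  0.0015 -1.    ] F [-0.0488  0.4301 -0.6887] M [0.0167 0.0135 0.0441] w 0.603 g 0.0
scene ptr 61 median [ 0.0004 -0.0373  0.2776] z pct [0.2751 0.2762 0.2792 0.2804]
scene near 129 median [ 0.0031 -0.06    0.2785] z pct [0.2651 0.2761 0.2817 0.2898]
scene idx/collar 229 median [ 0.0051 -0.0879  0.2784] z pct [0.2429 0.2668 0.2868 0.3016]
scene thumb 238 median [ 0.0065 -0.1595  0.2834] z pct [0.2715 0.2798 0.2851 0.2879]
scene bailtop 105 median [-0.0033 -0.0014  0.2091] z pct [0.2023 0.2065 0.2135 0.2242]
scene gripb 193 median [ 0.0836 -0.0027  0.1283] z pct [0.1216 0.1258 0.1303 0.132 ]
top ptr 79 median [-0.0015 -0.0393  0.2783] z pct [0.2713 0.2754 0.2804 0.2842]
top near 89 median [-0.0036 -0.0617  0.2787] z pct [0.2715 0.2755 0.2824 0.2898]
top idx/collar 233 median [-0.0079 -0.0897  0.2869] z pct [0.266  0.2815 0.2915 0.3066]
top thumb 285 median [-0.0029 -0.1599  0.2845] z pct [0.2744 0.2812 0.2872 0.2905]
top bailtop 83 median [-0.001   0.001   0.2108] z pct [0.204  0.2071 0.214  0.2221]
top gripb 165 median [ 0.0799 -0.0002  0.129 ] z pct [0.1214 0.1266 0.1321 0.1351]
t 25.1 tcp [ 0.6204 -0.4196  0.3593] yawx -83.81 tilt z [ 0.0011 -0.0005 -1.    ] F [-0.0539 -0.2162  0.2996] M [ 0.0036 -0.0358  0.0151] w 0.595 g 0.0
scene thumb top now 103 [0.2835 0.2848 0.286 ] start [0.3306 0.3311 0.3315]
top thumb top now 178 [0.2833 0.2858 0.2874] start [0.331  0.3325 0.3353]
```

```bash
python3 -c "
from meas import *
for n in('scene','top'):
    A=[];C=[]
    for i in range(4):
        p,d=manip.grab_frame(n);Y=(cloud(manip.camera_model(n),d)-O)@B;Z=Y[...,2]
        A.append(Y[(abs(Y[...,0])<.012)&(Y[...,1]>-.18)&(Y[...,1]<-.14)&(Z>.265)&(Z<.3)])
        C.append(Y[(abs(Y[...,1]+.001)<.012)&(Y[...,0]>.058)&(Y[...,0]<.098)&(Z>.105)&(Z<.14)])
    a=np.concatenate(A)[:,2];c=np.concatenate(C)[:,2]
    h=lambda v:[np.percentile(v,q).round(4) for q in(50,70,80,90,95)]
    print(n,len(a),h(a),len(c),h(c),'diff',(np.array(h(a))-h(c)).round(4))
"
```

```text
t 25.5 tcp [ 0.6201 -0.4206  0.3586] yawx -83.88 tilt z [ 0.0001 -0.0001 -1.    ] F [ 0.2701 -0.441   1.6177] M [-0.0279 -0.0024  0.0036] w 0.601 g 0.0
scene 267 [np.float64(0.2834), np.float64(0.2849), np.float64(0.2855), np.float64(0.2865), np.float64(0.2877)] 253 [np.float64(0.1278), np.float64(0.1294), np.float64(0.1303), np.float64(0.131), np.float64(0.1322)] diff [0.1556 0.1555 0.1552 0.1555 0.1555]
top 308 [np.float64(0.2849), np.float64(0.2865), np.float64(0.2877), np.float64(0.2895), np.float64(0.2906)] 219 [np.float64(0.1283), np.float64(0.1306), np.float64(0.1321), np.float64(0.1339), np.float64(0.1352)] diff [0.1566 0.1559 0.1556 0.1556 0.1554]
```

The marker reads about 1-3 mm low. I'll take a close wrist look straight down on the pointer and index to decide.

```bash
python3 -m crank '[{"x":0,"y":3.5,"z":0,"turn":0},{"x":0,"y":4.5,"z":0,"turn":0},{"x":0,"y":4.5,"z":0,"turn":0},{"x":0,"y":4,"z":0,"turn":0},{"x":0,"y":0,"z":0,"turn":-0.14}]' && python3 -m crank '[{"x":0,"y":0,"z":0,"turn":-0.143},{"x":0,"y":0,"z":0,"turn":-0.143},{"x":0,"y":0,"z":0,"turn":-0.143},{"x":0,"y":0,"z":0,"turn":-0.143},{"x":0,"y":0,"z":0,"turn":-0.143}]' && python3 -m crank '[{"x":0,"y":0,"z":0,"turn":-0.143},{"x":0,"y":0,"z":0,"turn":-0.143},{"x":0,"y":0,"z":0,"turn":-0.143},{"x":0,"y":0,"z":0,"turn":-0.143},{"x":0,"y":0,"z":0,"turn":-0.143}]' && python3 -m crank '[{"x":0,"y":-4.5,"z":0,"turn":0},{"x":0,"y":-4.5,"z":1,"turn":0},{"x":0,"y":-4.5,"z":1,"turn":0},{"x":0,"y":-4.5,"z":1.5,"turn":0},{"x":0,"y":-3.5,"z":2,"turn":0}]' &&  python3 -m crank '[{"x":0,"y":0,"z":1,"turn":0},{"x":0,"y":0,"z":0,"turn":0},{"x":0,"y":0,"z":0,"turn":0}]' ; cat > wl.py <<'E'
from meas import *
m=manip.camera_model('wrist');ds=[]
for i in range(6): P,d=manip.grab_frame('wrist');ds.append(d)
d=np.median(ds,0);cv2.imwrite("pics/w6.png",P[...,::-1]);np.savez("pics/w6.npz",p=P,d=d,**m)
Y=(cloud(m,d)-O)@B
for nm,lo,hi,yr in(("ptr",.26,.295,np.arange(-.08,-.01,.006)),("thumb",.26,.30,np.arange(-.187,-.08,.012))):
    st=yr[1]-yr[0]
    for y0 in yr:
        k=(abs(Y[...,0])<.012)&(Y[...,1]>y0)&(Y[...,1]<y0+st)&(Y[...,2]>lo)&(Y[...,2]<hi);q=Y[k]
        if len(q)>5: print(nm,round(float(y0),3),len(q),np.percentile(q[:,2],[10,25,50,75,90]),"x",q[:,0].min().round(4),q[:,0].max().round(4))
to(O+np.array([-.137*.994+.06*.1097,-.137*.1097-.06*.994,.29]),6.4)
E
python3 wl.py
```

```text
time: 26.4
tool_pos: [0.4522, -0.4392, 0.3593]
tool_rot: [0.001, 0.788, -0.615, 0.0]
contact_force: [1.1, -0.6, -0.9]
gripper_width: 0.602
grasp_force: 0.0
time: 26.9
tool_pos: [0.4559, -0.4384, 0.3585]
tool_rot: [0.0, 0.955, -0.297, 0.0]
contact_force: [0.9, -0.1, 0.5]
gripper_width: 0.6
grasp_force: 0.0
time: 27.4
tool_pos: [0.4559, -0.4384, 0.3585]
tool_rot: [0.0, 0.998, 0.056, 0.0]
contact_force: [-0.6, -0.9, -0.2]
gripper_width: 0.597
grasp_force: 0.0
time: 27.9
tool_pos: [0.4333, -0.2229, 0.3043]
tool_rot: [0.001, 0.999, 0.053, 0.001]
contact_force: [0.2, -0.1, 0.6]
gripper_width: 0.602
grasp_force: 0.0
time: 28.2
tool_pos: [0.4334, -0.2255, 0.2939]
tool_rot: [0.0, 0.999, 0.052, 0.0]
contact_force: [-0.2, 0.1, -0.2]
gripper_width: 0.597
grasp_force: 0.0
t 28.2 tcp [ 0.4334 -0.2255  0.2939] yawx 6.02 tilt z [ 0.0004 -0.0007 -1.    ] F [-0.2058  0.1408 -0.2136] M [-0.0064  0.001   0.0231] w 0.597 g 0.0
shift cm [ 2.7329 -2.1115  0.3931] turn -0.0067
```

```bash
python3 -m crank '[{"x":1.5,"y":-1.2,"z":0,"turn":0},{"x":1.5,"y":-0.9,"z":0,"turn":0},{"x":0,"y":0,"z":0,"turn":0},{"x":0,"y":0,"z":0,"turn":0}]' >/dev/null; python3 wl.py; python3 -c "
from meas import *
z=np.load('pics/w6.npz');Y=(cloud(z,z['d'])-O)@B
for v,u in((0,0),(0,280),(0,559),(60,280),(120,280)):print(v,u,Y[v,u])
print([proj(z,O+np.linalg.inv(B.T)@np.array(p)) for p in((0,-.065,.277),(0,-.16,.277),(0,0,.365))])"
```

```text
t 28.9 tcp [ 0.4608 -0.2009  0.2934] yawx 6.08 tilt z [-0.0004 -0.0003 -1.    ] F [0.5103 0.783  0.3699] M [-0.0023 -0.0512 -0.0079] w 0.598 g 0.0
ptr -0.08 244 [0.2648 0.2715 0.2769 0.2806 0.2813] x -0.0106 -0.0004
ptr -0.074 263 [0.2721 0.2754 0.2776 0.2809 0.2814] x -0.0105 -0.0005
ptr -0.068 277 [0.2724 0.2762 0.2776 0.2808 0.2815] x -0.0105 -0.0005
ptr -0.062 245 [0.2731 0.2766 0.2776 0.2784 0.2816] x -0.0105 -0.0008
ptr -0.056 187 [0.2738 0.2768 0.2775 0.278  0.2801] x -0.0103 -0.0005
ptr -0.05 60 [0.2769 0.2771 0.2775 0.2778 0.2781] x -0.0059 -0.0034
ptr -0.044 66 [0.2768 0.2772 0.2774 0.2778 0.278 ] x -0.0059 -0.0032
ptr -0.038 66 [0.2768 0.2772 0.2774 0.2778 0.2781] x -0.0058 -0.0032
ptr -0.032 66 [0.2769 0.2772 0.2775 0.2777 0.278 ] x -0.0058 -0.0033
ptr -0.026 75 [0.2767 0.2772 0.2776 0.2779 0.2781] x -0.0058 -0.0013
ptr -0.02 78 [0.2765 0.277  0.2774 0.2777 0.2779] x -0.0044 0.0001
ptr -0.014 162 [0.273  0.2764 0.2776 0.2803 0.283 ] x -0.0052 0.0012
thumb -0.187 220 [0.2749 0.2786 0.2831 0.2846 0.2851] x -0.007 -0.0033
thumb -0.175 387 [0.2737 0.2783 0.2834 0.2849 0.2854]
[... 264 characters left out ...]
 0.2799 0.2808 0.2811] x -0.0046 -0.0009
thumb -0.115 279 [0.2779 0.2799 0.2865 0.2872 0.2876] x -0.0114 -0.0007
thumb -0.103 491 [0.2869 0.2872 0.2876 0.2905 0.2952] x -0.012 -0.0037
thumb -0.091 620 [0.2725 0.2773 0.282  0.2871 0.2875] x -0.0119 0.0023
shift cm [-0.2472  0.0531  0.3439] turn -0.0056
t 29.2 tcp [ 0.4606 -0.2009  0.2935] yawx 6.02 tilt z [ 0.0001 -0.0001 -1.    ] F [ 0.6257 -0.0248 -0.175 ] M [ 0.0303 -0.0326 -0.0295] w 0.601 g 0.0
0 0 [0.093  0.311  0.0001]
0 280 [-0.0008 -0.0568  0.2818]
0 559 [ 0.0905 -0.4166 -0.0005]
60 280 [ 0.022  -0.0524  0.0137]
120 280 [-0.055  -0.0517  0.0136]
[array([295.1336,   1.7452]), array([469.7417,  -0.7917]), array([  65.1092, -128.8545])]
```

The wrist depth is sharp. The collar top (0.2873) and thumb grip top (0.2853) both put the index at 0.2763. The pointer wire's centre is at about 0.277, so they are level within 1 mm and the pointer is steady. I'll back off and hand in.

```bash
python3 -m crank '[{"x":-2,"y":0,"z":0,"turn":0},{"x":-3,"y":0,"z":0,"turn":0},{"x":-1,"y":0,"z":0,"turn":0},{"x":0,"y":0,"z":0,"turn":0},{"x":0,"y":0,"z":0,"turn":0}]' && python3 -c "
from plant import manip
print(manip.job_done())"
```

```text
time: 29.7
tool_pos: [0.4016, -0.207, 0.2936]
tool_rot: [0.0, 0.999, 0.053, 0.001]
contact_force: [-0.8, -0.9, 0.1]
gripper_width: 0.602
grasp_force: 0.0
the job is handed in; nothing more can be done
None
```

The job is handed in at 29.7 s: the basket hangs still on the scale hook, the marker index is within about 1 mm of the pointer, and the bottles and beaker were not touched; the result of the judging was not shown.

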